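# Sort the field-kit spares into their sample-marked trays

### The job

Sort the five loose spares on the cart into the three trays: each tray shows a sample of its kind on the ledge behind it, so the two dry cells, the two brass wing nuts and the insulator each go into the tray with their own sample. Set every part down flat on the floor of its tray, the cells standing upright, the wing nuts on their hubs with the wings up, the insulator lying. Leave the orange handheld transceiver and the ground stake where they lie.

Things in the scene. Friction and masses are not known exactly. Their poses are not given: they have to be found in the camera images.
- cell_a: D-size dry cell, black-jacketed steel cylinder with a small brass nub on top: 33 mm across, 61 mm high with the nub (the cylinder is 57.5 high), standing upright, about 0.14 kg. Origin: centre of its underside; z is its own axis, up.
- cell_b: Another one alike: D-size dry cell, black-jacketed steel cylinder with a small brass nub on top: 33 mm across, 61 mm high with the nub (the cylinder is 57.5 high), standing upright, about 0.14 kg. Origin: centre of its underside; z is its own axis, up.
- wingnut_a: Brass wing nut with its wings up: round hub 26 mm across at the foot, 23 at 18 mm height, 19 high; the two wings rise left and right of it along body x, span 56 mm, 8 mm thick (along y), top at 31 mm. About 0.06 kg. Origin: centre of the hub's underside; z up. Easily gripped across body y, over the hub.
- wingnut_b: Another one alike: Brass wing nut with its wings up: round hub 26 mm across at the foot, 23 at 18 mm height, 19 high; the two wings rise left and right of it along body x, span 56 mm, 8 mm thick (along y), top at 31 mm. About 0.06 kg. Origin: centre of the hub's underside; z up. Easily gripped across body y, over the hub.
- insulator: White ceramic strain insulator (antenna insulator) lying flat: ribbed round bar along body x between two square end blocks with a hole. 90 mm long, end blocks 18 long and 32 x 32 mm, ribbed bar between them 54 long, 27 mm across over the ribs. About 0.11 kg. Origin: its centre, 16 mm above what it lies on; x along its length. Easily gripped across body y, in the middle.
- tray_cells: Fixed grey metal tray with a sample dry cell lying on its side fixed on the ledge behind it; the trays differ only in the sample. Origin: centre of the open compartment, at cart-top level; z up. Compartment inside 110 (x) by 130 (y) mm, floor 3 mm and rims 20 mm above the origin, walls 3 mm. Ledge at x = 58 to 104 mm, 20 mm high; the sample reaches 53 mm above the cart top.
- tray_wingnuts: Fixed grey metal tray with a sample wing nut fixed on the ledge behind it; the trays differ only in the sample. Origin: centre of the open compartment, at cart-top level; z up. Compartment inside 110 (x) by 130 (y) mm, floor 3 mm and rims 20 mm above the origin, walls 3 mm. Ledge at x = 58 to 104 mm, 20 mm high; the sample reaches 51 mm above the cart top.
- tray_insulators: Fixed grey metal tray with a sample white insulator lying lengthwise fixed on the ledge behind it; the trays differ only in the sample. Origin: centre of the open compartment, at cart-top level; z up. Compartment inside 110 (x) by 130 (y) mm, floor 3 mm and rims 20 mm above the origin, walls 3 mm. Ledge at x = 58 to 104 mm, 20 mm high; the sample reaches 52 mm above the cart top.
- handheld: Orange handheld transceiver lying on its back, body 125 x 58 x 34 mm with a black stub antenna (85 mm) along its -x. To be left where it is. Origin: centre of the body's underside.
- stake: Galvanized T-section ground stake lying behind the trays, 266 mm long, up to 26 mm wide and 24 mm high. To be left where it is. Origin: near the middle of its length, at its underside; x along its length.
Mind the look-alikes: they are no part of the job. Leave any green or pink look-alike of the insulator alone.

How it is judged:
By the outcome, as a careful person would: the job done as asked, in the order asked, and still so for the second after the job is handed in, with the robot touching nothing.
It also fails if it takes over 131 s, if anything falls off the work surface, if the arm or the gripper's body presses on something with over 40 N, if the wrist force passes 120 N, or if a joint passes its speed limit or range.

### The arm

A 6-joint arm with a two-finger parallel gripper is mounted at the origin on the work surface. World frame = base frame: x ahead of the robot, y to its left, z up, the work surface at z = 0. Lengths are in m, angles in rad, forces in N, time in s.
With the tool pointing down it reaches from about 0.425 to 0.95 m from the base axis. Payload 14.7 kg.
Tool frame: the origin (TCP) lies at the very end of the fingers, on their centre line; the grasp point (between the pads) lies 19 mm behind it (robot.tcp_to_grasp is the distance from the TCP to the grasp point, in m); z points along the fingers, y is the direction in which the jaws open and shut (so a half turn about z gives the same grasp; the last joint's range is limited). The gripper opens to 85 mm and grips with 20 to 120 N. Pads are 22 mm wide; open, the fingers measure 114 mm over their backs; the gripper's body (76 mm by 85 mm) begins 54 mm behind the grasp point. The pads swing forward as they close: fully open they stand 13 mm farther back than shut.
Start: joints at [1.087, 0.48, 1.596, -0, 1.065, -0.047], TCP at [0.275, 0.589, 0.231] pointing down, gripper open.
Joint ranges: [-2.75, 2.75], [-0.82, 2.05], [0.23, 2.67], [-1.56, 4.7], [0.09, 2.69], [-2.92, 2.92]. Speed limits (rad/s): [1.89, 1.89, 2.39, 3.01, 3.01, 3.01].

### API

Orientations are given as a rotation vector (axis times angle).
In Python, from bench import robot gives the robot as it stands. The module is installed in compiled form; this text tells all that it offers.
- The arm moves only by the tool servo_tool, never from a script. Its argument "deltas" is a list of rows, each an object with "delta_pos": the shift along the tool's x, y, z in cm, a list of three; "twist": the turn, a rotation vector about the tool's x, y, z in rad, a list of three; "grip": the opening, from 0 (shut) to 1 (fully open). In form: [{"delta_pos": [x, y, z], "twist": [rx, ry, rz], "grip": grip}, ...]. A call has exactly 5 rows; each row shifts and turns the commanded pose from where the row before left it, along the tool's axes as they then stand; what a row does not reach is not made up. A row lasts 1/12 s, in which the tool goes at most 41.7 mm and 7.16 degrees, less where a joint would pass 70% of its speed; a pose out of reach is approached as far as the arm can. A call is refused whole if a number of a shift passes 4.17 or a number of a turn 0.125, either way. A call with a gripper value outside its range is refused whole. The fingers move at their own pace and stop on an object; "grip_force" is the grip in N (left out, the last holds). Time passes only in rows, so rows that do not move let the fingers close, or fill a call up. It gives the time, the measured TCP pose, the force and the opening at its end, in the units of the state.
- robot.observe(): the state, without advancing time (a new reading comes with each control period).
- robot.camera(name): name is "side" or "top"; returns the picture (420x560x3 uint8, red, green, blue); there is no depth.
- robot.camera_model(name): a dict with "intrinsics" (3x3 intrinsics, pixels), "position" and "orientation" of the camera in the world. Camera axes: x right, y up, looking along -z (the intrinsics and any distortion apply to the point x, -y, -z); pixel columns grow to the right and rows downward; lengths in m; the calibration is good to about 2 mm. A picture is of the moment at which its call begins. camera_model takes no time and is no camera call.
- robot.close_job(): hands the job in, once; it reports no verdict.
Trained networks look in the newest picture that a camera, given by its name, has taken for a name from the list of things; names that differ only in an ending like _2 or _b are one class to them, and where a whole thing is asked for, a point or a joint stands for the part that bears it (a point fixed in the world has none). Each returns a list of dicts, best first, with "conf" (0 to 1); they miss things now and then, are a little off and sometimes report something else, mostly with a low value. They report only what shows in the picture. A call takes as long as a camera call. They do not tell look-alikes from the thing itself.
- robot.boxes_of(thing, camera): "extent" ([centre column, centre row, width, height] as shares, 0 to 1, of the picture: columns of its width, rows of its height, round what is visible of it).
- robot.outline_of(thing, camera): "mask" (420x560 bool, what is visible of it) and "extent" ([centre column, centre row, width, height] as shares, 0 to 1, of the picture: columns of its width, rows of its height, round what is visible of it).
The state is a dict: "time": time; "joint_positions": joint angles; "qvel": joint speeds; "joint_torque": joint torques, N m; "ee_pos": TCP position; "eef_rot": TCP orientation; "ft_force": force on the tool from outside, world axes, zero at the start; "ft_torque": the same for the moment, N m; "width": finger opening in m.
Only numpy, scipy, OpenCV 4.12 (cv2) and the standard library are available. Lean on these libraries where they do the work, as an engineer would, in place of code of your own. Each camera call takes 0.05 s, during which the arm holds its last target.

## Working session

There is one attempt and no reset: what is moved stays moved. The work goes in short steps, Python scripts to look and compute and a tool call to move; the robot and the scene stay as the last step left them, time stands still between calls to the robot, and variables do not carry over. Pictures are saved under pics/ and viewed, and the job is handed in when it is done.

Besides the shell and the picture viewer there is one more tool, called after "Emit:" as name(argument=value, ...), one argument or row to a line, values as JSON. servo_tool: Moves the arm, as the interface text tells. Its arguments: {"type":"object","properties":{"deltas":{"type":"array"},"grip_force":{"type":"number"}},"required":["deltas"]}

```bash
mkdir -p pics; ls; python3 - <<'E'
from bench import robot
import cv2,numpy as np
s=robot.observe()
for k in s: print(k,np.round(s[k],4))
for n in("side","top"):
    im=robot.camera(n); cv2.imwrite(f"pics/{n}0.png",im[:,:,::-1])
    m=robot.camera_model(n); print(n,m)
E
```

```text
pics
time 0.0
joint_positions [ 1.0874  0.4808  1.5969 -0.      1.0651 -0.0466]
qvel [-0.0002  0.0005 -0.0017  0.0004  0.0009  0.0008]
joint_torque [-1.80000e-03 -9.50638e+01 -4.30196e+01 -3.00000e-04  1.19000e-02
  1.00000e-04]
ee_pos [0.2748 0.5886 0.2307]
eef_rot [-6.8060e-01 -3.0667e+00  1.8000e-03]
ft_force [-0.8354  1.1962 -0.4475]
ft_torque [-0.0195 -0.0078  0.0076]
width 0.0854
side {'intrinsics': array([[504.73041755,   0.        , 278.20132071],
       [  0.        , 504.73041755, 199.79501443],
       [  0.        ,   0.        ,   1.        ]]), 'position': array([-0.16260852, -1.25341402,  0.90493745]), 'orientation': array([ 0.99384723, -0.26125261, -0.45265618])}
top {'intrinsics': array([[517.50468552,   0.        , 272.21466631],
       [  0.        , 517.50468552, 198.94252698],
       [  0.        ,   0.        ,   1.        ]]), 'position': array([ 0.37054492, -0.04220088,  1.42160811]), 'orientation': array([ 0.13112515, -0.08837939, -1.57394102])}
```

View pics/top0.png

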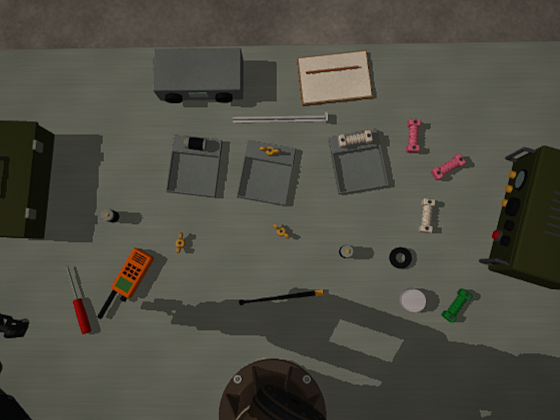

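View pics/side0.png

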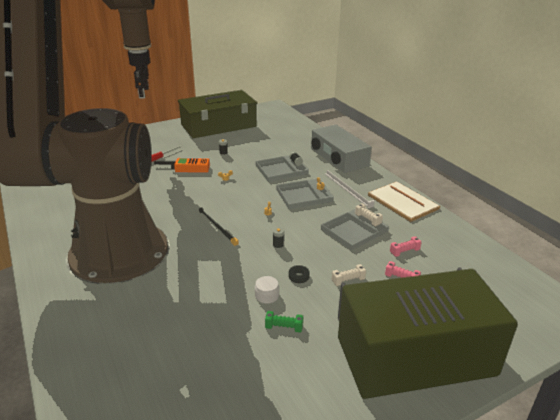

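Top view: the loose cells are at (110,215) and (346,251), the wing nuts at (180,242) and (282,231), and the white insulator at (428,215). Things that could be mistaken for them:
- **Pink look-alikes:** (414,135) and (449,167).
- **Green look-alike:** (457,305).
- **Fixed samples:** cell (197,143), wing nut (270,150), insulator (355,139).
- **Other clutter:** white disc (413,300) and black ring (400,257).

Next I'll measure the poses.

```bash
cat > h.py <<'E'
import numpy as np,cv2
from scipy.spatial.transform import Rotation as R
from bench import robot
def cam(n):
    m=robot.camera_model(n); return m["intrinsics"],m["position"],R.from_rotvec(m["orientation"]).as_matrix()
def pix2w(n,u,v,z):
    K,p,Rm=cam(n); d=np.array([(u-K[0,2])/K[0,0],-(v-K[1,2])/K[1,1],-1.]); d=Rm@d
    return p+d*(z-p[2])/d[2]
def w2pix(n,P):
    K,p,Rm=cam(n); c=(np.atleast_2d(P)-p)@Rm
    return np.c_[K[0,0]*c[:,0]/-c[:,2]+K[0,2], K[1,1]*-c[:,1]/-c[:,2]+K[1,2]]
E
python3 - <<'E'
from h import *
for n in("top","side"):
  im=robot.camera(n)
  for t in("cell_a","wingnut_a","insulator","tray_cells","tray_wingnuts","tray_insulators","handheld","stake"):
    for d in robot.outline_of(t,n):
        m=d["mask"]; ys,xs=np.nonzero(m)
        (c,sz,a)=cv2.minAreaRect(np.c_[xs,ys].astype(np.float32))
        print(n,t,round(d["conf"],2),"cent",xs.mean().round(1),ys.mean().round(1),"rect",np.round(c,1),np.round(sz,1),round(a,1),"w",pix2w(n,c[0],c[1],0.015)[:2].round(3))
  cv2.imwrite(f"pics/{n}crop.png",cv2.resize(im[100:330,80:480] if n=="top" else im[120:340,140:440],None,fx=2,fy=2,interpolation=cv2.INTER_CUBIC)[:,:,::-1])
E
```

```text
top cell_a 0.69 cent 110.1 215.1 rect [110.1 215.2] [18.  12.3] 18.4 w [0.527 0.443]
top cell_a 0.59 cent 345.6 251.0 rect [345.8 250.8] [12.  12.7] 45.0 w [ 0.426 -0.202]
top wingnut_a 0.5 cent 194.3 165.5 rect [194.3 165.2] [50.1 59.1] 7.9 w [0.665 0.212]
top wingnut_a 0.49 cent 280.4 230.1 rect [280.4 229.5] [12.6  7.2] 66.8 w [ 0.484 -0.026]
top insulator 0.77 cent 448.1 166.2 rect [448.  166.1] [12.3 35.5] 59.4 w [ 0.656 -0.487]
top insulator 0.77 cent 456.6 304.8 rect [457.  304.8] [15.8 35.5] 36.0 w [ 0.282 -0.492]
top insulator 0.73 cent 413.1 136.4 rect [412.5 135.5] [33. 13.] 90.0 w [ 0.743 -0.394]
top insulator 0.7 cent 426.4 214.3 rect [427.  214.6] [15.  33.4] 2.5 w [ 0.522 -0.424]
top insulator 0.4 cent 357.8 160.9 rect [357.4 160.8] [58.9 51.8] 79.9 w [ 0.673 -0.24 ]
top tray_cells 0.92 cent 194.4 165.2 rect [194.1 165. ] [50.7 58.8] 6.6 w [0.666 0.213]
top tray_wingnuts 0.79 cent 266.3 172.1 rect [266.6 171.9] [50.6 59.6] 11.3 w [0.644 0.011]
top tray_wingnuts 0.24 cent 109.6 215.2 rect [109.6 215.4] [17.7 11.1] 18.4 w [0.526 0.445]
top tray_insulators 0.92 cent 357.9
[... 874 characters left out ...]
cent 349.4 274.0 rect [349.1 274. ] [16.  35.2] 77.0 w [ 0.521 -0.419]
side insulator 0.29 cent 304.0 193.1 rect [305.  192.9] [27.7 53.7] 79.7 w [0.638 0.005]
side tray_cells 0.74 cent 277.8 237.4 rect [277.5 237.5] [21. 11.] 90.0 w [ 0.43  -0.179]
side tray_cells 0.56 cent 282.0 166.9 rect [282.2 166.9] [23.1 48.8] 77.9 w [0.661 0.207]
side tray_wingnuts 0.83 cent 304.3 192.9 rect [304.9 192.5] [26.3 54.3] 80.5 w [0.64  0.007]
side tray_insulators 0.97 cent 355.8 226.4 rect [355. 227.] [36.9 57.9] 61.2 w [ 0.668 -0.244]
side handheld 0.76 cent 187.3 164.5 rect [181.  164.5] [15. 54.] 90.0 w [0.333 0.403]
side stake 0.77 cent 349.9 189.5 rect [349.1 189.3] [57.2  7.5] 34.3 w [ 0.787 -0.046]
```

View pics/topcrop.png

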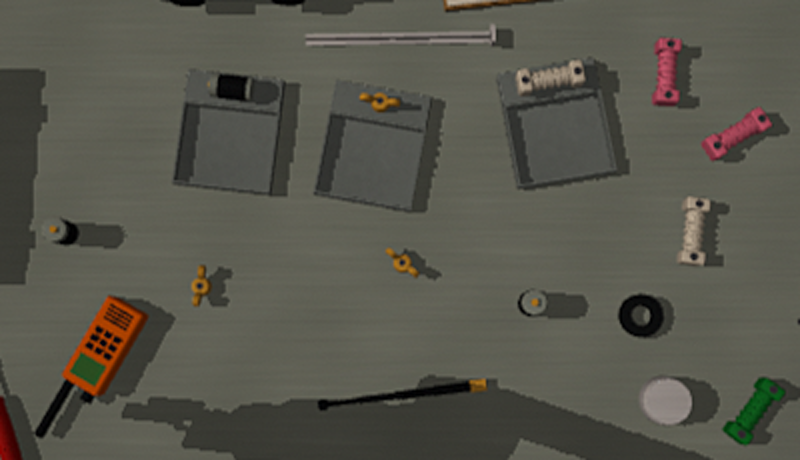

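View pics/sidecrop.png

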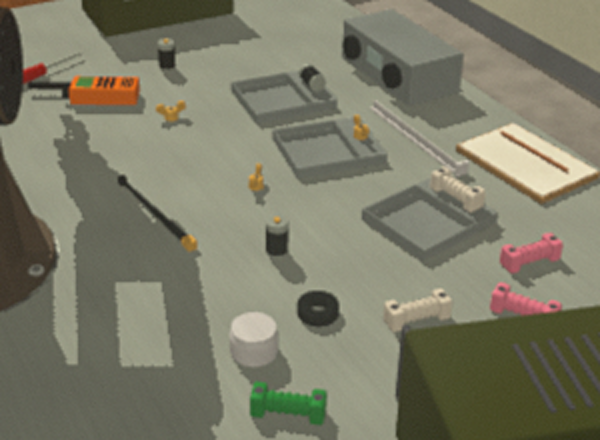

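```bash
cat > fit.py <<'E'
from h import *
from scipy.optimize import minimize
S=4
def cyl(r0,r1,z0,z1,n=24):
    a=np.linspace(0,2*np.pi,n,endpoint=False)
    return np.r_[np.c_[r0*np.cos(a),r0*np.sin(a),0*a+z0],np.c_[r1*np.cos(a),r1*np.sin(a),0*a+z1]]
def box(x0,x1,y0,y1,z0,z1): return np.array([[x,y,z] for x in(x0,x1) for y in(y0,y1) for z in(z0,z1)])
def xcyl(r,x0,x1,zc):
    c=cyl(r,r,x0,x1); return np.c_[c[:,2],c[:,0],c[:,1]+zc]
def wing(s):
    return np.array([[s*x,y,z] for x,z in((8,5),(8,17),(20,31),(28,31),(28,24),(18,10)) for y in(-4,4)])/1000
M={"nut":[cyl(.013,.0115,0,.019),wing(1),wing(-1)],
"ins":[box(-.045,-.027,-.016,.016,0,.032),box(.027,.045,-.016,.016,0,.032),xcyl(.0135,-.027,.027,.016)],
"cell":[cyl(.0165,.0165,0,.0575),cyl(.005,.005,.0575,.061)],
"tray":[box(-.058,.104,-.068,.068,0,.02)]}
def render(n,parts,x,y,t,roi,z0=0):
    u0,v0,u1,v1=roi; im=np.zeros(((v1-v0)*S,(u1-u0)*S),np.uint8)
    Rz=np.array([[np.cos(t),-np.sin(t),0],[np.sin(t),np.cos(t),0],[0,0,1]])
    for P in parts:
        p=w2pix(n,P@Rz.T+[x,y,z0]); p=(p-[u0,v0]+.5)*S-.5
        h=cv2.convexHull(p.astype(np.float32))
        cv2.fillConvexPoly(im,np.round(h*16).astype(np.int32),255,shift=4)
    return cv2.resize(im,(u1-u0,v1-v0),interpolation=cv2.INTER_AREA)/255.
def fit(parts,masks,x,y,t,fixt=False,z0=0):
    rois={}
    for n,m in masks.items():
        ys,xs=np.nonzero(m); rois[n]=(max(xs.min()-12,0),max(ys.min()-12,0),min(xs.max()+13,560),min(ys.max()+13,420))
    def cost(q):
        c=0
        for n,m in masks.items():
            r=rois[n]; a=render(n,parts,q[0]/1e3,q[1]/1e3,t if fixt else q[2]/50,r,z0); b=m[r[1]:r[3],r[0]:r[2]].astype(float)
            a=cv2.GaussianBlur(a,(0,0),.8);b=cv2.GaussianBlur(b,(0,0),.8)
            c+=((a-b)**2).sum()/b.sum()
        return c
    q0=np.array([x*1e3,y*1e3,t*50])
    r=minimize(cost,q0,method="Nelder-Mead",options=dict(initial_simplex=np.array([q0,q0+[6,0,0],q0+[0,6,0],q0+[0,0,10]]),xatol=.05,fatol=1e-4,maxiter=300))
    return r.x[0]/1e3,r.x[1]/1e3,(t if fixt else r.x[2]/50),r.fun
E
cat > meas.py <<'E'
from fit import *
ims={n:robot.camera(n) for n in("top","side")}
def color(im):
    h=cv2.cvtColor(im,cv2.COLOR_RGB2HSV).astype(int); return h
def near(mask,n,x,y,z,rad):
    u,v=w2pix(n,[x,y,z])[0]; o=np.zeros_like(mask); u,v=int(u),int(v)
    o[v-rad:v+rad,u-rad:u+rad]=mask[v-rad:v+rad,u-rad:u+rad]; 
    k,l,s,_=cv2.connectedComponentsWithStats(o.astype(np.uint8)); 
    return l==1+np.argmax(s[1:,4]) if k>1 else o
H={n:color(i) for n,i in ims.items()}
gold={n:(h[...,0]>10)&(h[...,0]<28)&(h[...,1]>120)&(h[...,2]>70) for n,h in H.items()}
white={n:(h[...,1]<75)&(h[...,2]>140) for n,h in H.items()}
def rep(name,f): print(name,"xy",np.round(f[:2],4),"yaw deg",round(np.degrees(f[2]),1),"cost",round(f[3],3))
E
cat > m1.py <<'E'
from meas import *
for nm,x,y,t in(("nutL",.45,.249,0.),("nutR",.482,-.025,.6)):
  for ns in(("top","side"),("top",),("side",)):
    best=min((fit(M["nut"],{n:near(gold[n],n,x,y,.02,14) for n in ns},x,y,tt) for tt in np.arange(0,3.1,.6)),key=lambda f:f[3]); rep(nm+str(ns),best)
x,y=.522,-.423
for ns in(("top","side"),("top",),("side",)):
    rep("ins"+str(ns),fit(M["ins"],{n:near(white[n],n,x,y,.016,26) for n in ns},x,y,.0))
for n in("top","side"):
    for x,y in((.43,-.2),(.5,.42)):
        m=near(gold[n],n,x,y,.06,22); print(n,"nubpx",m.sum(),x,y, [np.round(pix2w(n,b.mean(),a.mean(),.0595)[:2],4) for a,b in [np.nonzero(m)]])
for t,x,y in(("tray_cells",.645,.21),("tray_wingnuts",.62,.01),("tray_insulators",.65,-.235)):
    mk={n:[d for d in robot.outline_of(t,n) if d["mask"].sum()>600][0]["mask"] for n in("top","side")}
    for ns in(("top","side"),("top",),("side",)): rep(t+str(ns),fit(M["tray"],{n:mk[n] for n in ns},x,y,0.))
E
python3 m1.py
```

```text
Traceback (most recent call last):
  File "m1.py", line 4, in <module>
    best=min((fit(M["nut"],{n:near(gold[n],n,x,y,.02,14) for n in ns},x,y,tt) for tt in np.arange(0,3.1,.6)),key=lambda f:f[3]); rep(nm+str(ns),best)
  File "m1.py", line 4, in <genexpr>
    best=min((fit(M["nut"],{n:near(gold[n],n,x,y,.02,14) for n in ns},x,y,tt) for tt in np.arange(0,3.1,.6)),key=lambda f:f[3]); rep(nm+str(ns),best)
              ~~~^^^^^^^^^^^^^^^^^^^^^^^^^^^^^^^^^^^^^^^^^^^^^^^^^^^^^^^^^^^^
  File "fit.py", line 36, in fit
    r=minimize(cost,q0,method="Nelder-Mead",options=dict(initial_simplex=np.array([q0,q0+[6,0,0],q0+[0,6,0],q0+[0,0,10]]),xatol=.05,fatol=1e-4,maxiter=300))
  File "fit.py", line 31, in cost
    r=rois[n]; a=render(n,parts,q[0]/1e3,q[1]/1e3,t if fixt else q[2]/50,r,z0); b=m[r[1]:r[3],r[0]:r[2]].astype(float)
                 ~~~~~~^^^^^^^^^^^^^^^^^^^^^^^^^^^^^^^^^^^^^^^^^^^^^^^^^^^^^^^
  File "fit.py", line 20, in render
    p=w2pix(n,P@Rz.T+[x,y,z0]); p=(p-[u0,v0]+.5)*S-.5
  File "h.py", line 10, in w2pix
    K,p,Rm=cam(n); c=(np.atleast_2d(P)-p)@Rm
           ~~~^^^
  File "h.py", line 5, in cam
    m=robot.camera_model(n); return m["intrinsics"],m["position"],R.from_rotvec(m["orientation"]).as_matrix()
ValueError: time passes only in moves, steps and waits
```

```bash
sed -i 's/^def cam(n):/import functools\n@functools.lru_cache(None)\ndef cam(n):/' h.py; python3 m1.py; python3 -c "
from bench import robot;print(robot.observe()['time'])"
```

```text
nutL('top', 'side') xy [0.4485 0.2501] yaw deg 171.9 cost 0.174
nutL('top',) xy [0.4504 0.2498] yaw deg 171.0 cost 0.094
nutL('side',) xy [0.4472 0.2495] yaw deg 179.9 cost 0.049
nutR('top', 'side') xy [ 0.4794 -0.0268] yaw deg 53.6 cost 0.22
nutR('top',) xy [ 0.4806 -0.0272] yaw deg 49.6 cost 0.032
nutR('side',) xy [ 0.4783 -0.0259] yaw deg 236.3 cost 0.098
ins('top', 'side') xy [ 0.5202 -0.4165] yaw deg -3.8 cost 2.462
ins('top',) xy [ 0.521  -0.4175] yaw deg -2.4 cost 1.727
ins('side',) xy [ 0.5361 -0.4089] yaw deg -17.6 cost 0.678
top nubpx 10 0.43 -0.2 [array([ 0.4238, -0.2003])]
top nubpx 10 0.5 0.42 [array([0.5251, 0.4384])]
side nubpx 48 0.43 -0.2 [array([ 0.4418, -0.0949])]
side nubpx 79 0.5 0.42 [array([0.3867, 0.3075])]
tray_cells('top', 'side') xy [0.643  0.2178] yaw deg -7.2 cost 0.046
tray_cells('top',) xy [0.6431 0.2167] yaw deg -6.6 cost 0.008
tray_cells('side',) xy [0.6432 0.2212] yaw deg -8.1 cost 0.03
tray_wingnuts('top', 'side') xy [0.62  0.018] yaw deg -11.7 cost 0.043
tray_wingnuts('top',) xy [0.6217 0.017 ] yaw deg -11.4 cost 0.012
tray_wingnuts('side',) xy [0.6191 0.0205] yaw deg -12.9 cost 0.021
tray_insulators('top', 'side') xy [ 0.6515 -0.2435] yaw deg 8.8 cost 0.065
tray_insulators('top',) xy [ 0.6518 -0.2451] yaw deg 8.6 cost 0.004
tray_insulators('side',) xy [ 0.6517 -0.241 ] yaw deg 9.4 cost 0.049
1.5
```

```bash
cat > m2.py <<'E'
from meas import *
def sel(t,n,x,y,z,mx):
    u,v=w2pix(n,[x,y,z])[0]; r=[]
    for d in robot.outline_of(t,n):
        ys,xs=np.nonzero(d["mask"]); 
        if abs(xs.mean()-u)<12 and abs(ys.mean()-v)<12 and len(xs)<mx: r.append(d["mask"])
    return r[0] if r else None
for nm,t,p,x,y,tt in(("ins","insulator","ins",.522,-.42,0.),("cellR","cell_a","cell",.424,-.2,0.),("cellL","cell_a","cell",.525,.438,0.)):
    ms={n:sel(t,n,x,y,.02,900) for n in("top","side")}
    ms={n:m for n,m in ms.items() if m is not None}
    for k in [ms]+[{n:m} for n,m in ms.items()]: rep(nm+str(list(k)),fit(M[p],k,x,y,tt,p=="cell"))
for n in("side",):
    for x,y in((.424,-.2),(.525,.438)):
        u,v=w2pix(n,[x,y,.06])[0]; h=H[n]; print(u,v); m=near(gold[n],n,x,y,.06,6); a,b=np.nonzero(m); print(len(a),pix2w(n,b.mean(),a.mean(),.0595)) if len(a) else print("none")
# overlay
poses=[("nut",.4500,.2498,np.radians(171.5)),("nut",.480,-.0268,np.radians(51)),("cell",.424,-.2,0),("cell",.525,.438,0),("ins",.521,-.42,0)]
o=[]
for n in("top","side"):
    im=cv2.resize(ims[n],None,fx=4,fy=4,interpolation=cv2.INTER_CUBIC)
    for k,x,y,t in poses:
        r=render(n,M[k],x,y,t,(0,0,560,420)); c,_=cv2.findContours((cv2.resize(r,None,fx=4,fy=4)>.5).astype(np.uint8),0,2); cv2.drawContours(im,c,-1,(255,0,255),1)
        u,v=w2pix(n,[x,y,.02])[0]*4; u,v=int(u),int(v); q=im[v-80:v+80,u-80:u+80]; o.append(q)
g=np.vstack([np.hstack(o[:5]),np.hstack(o[5:])]); cv2.imwrite("pics/ov1.png",g[:,:,::-1])
E
python3 m2.py
```

```text
ins['top', 'side'] xy [ 0.5202 -0.4217] yaw deg -7.4 cost 0.117
ins['top'] xy [ 0.5216 -0.4228] yaw deg -8.0 cost 0.026
ins['side'] xy [ 0.5189 -0.4195] yaw deg -8.6 cost 0.051
cellR['top', 'side'] xy [ 0.4233 -0.199 ] yaw deg 0.0 cost 0.329
cellR['top'] xy [ 0.4253 -0.2017] yaw deg 0.0 cost 0.206
cellR['side'] xy [ 0.4222 -0.1966] yaw deg 0.0 cost 0.043
cellL['top'] xy [0.5264 0.4381] yaw deg 0.0 cost 0.019
cellL['top'] xy [0.5264 0.4381] yaw deg 0.0 cost 0.019
279.07415543807355 229.25568538669262
6 [ 0.42099187 -0.1989887   0.0595    ]
223.53209449106228 140.08559110977342
2 [0.52213258 0.44162298 0.0595    ]
```

View pics/ov1.png

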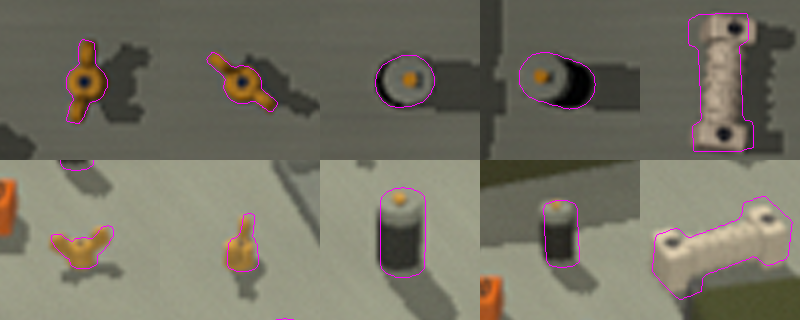

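```bash
cat > p.py <<'E'
import sys
from h import *
s=robot.observe(); P=np.array(s["ee_pos"]); Rm=R.from_rotvec(s["eef_rot"]).as_matrix()
phi=np.degrees(np.arctan2(Rm[1,1],Rm[0,1]))
print("t",round(s["time"],2),"P",P.round(4),"phi",round(phi,2),"w",round(s["width"],4),"F",np.round(s["ft_force"],1),"tilt",np.round(Rm[:2,2],4),"q1,q6",np.round(s["joint_positions"],2)[[0,5]])
a=[float(v) for v in sys.argv[1:]]
for i in range(0,len(a),4):
    x,y,z,f=a[i:i+4]; d=(f-phi+90)%180-90   # world ccw turn
    if len(sys.argv)>2 and abs(d)>85: print("near-90")
    rz=-np.radians(d); f2=np.radians(phi+d)
    ty=np.array([np.cos(f2),np.sin(f2)]); tx=np.array([ -np.sin(f2),np.cos(f2)])
    dp=np.array([x,y])-P[:2]
    print("-> rz tot %.3f | dx %.2f dy %.2f dz %.2f cm (after turn)"%(rz,dp@tx*100,dp@ty*100,-(z-P[2])*100), "phi",round(phi+d,1))
    P=np.array([x,y,z]);phi=phi+d
E
python3 - <<'E'
from h import *
print([pix2w("side",u,v,0).round(3) for u,v in((193,134),(255,119))])
s=robot.observe();Rm=R.from_rotvec(s["eef_rot"]).as_matrix();print(Rm.round(3))
E
python3 p.py .525 .439 .12 -6.6 .525 .439 .022 -6.6
```

```text
[array([0.482, 0.676, 0.   ]), array([0.793, 0.701, 0.   ])]
[[-0.906  0.423  0.   ]
 [ 0.423  0.906  0.   ]
 [-0.     0.    -1.   ]]
t 1.9 P [0.275  0.589  0.2313] phi 64.97 w 0.0851 F [-0.  -0.   0.1] tilt [0. 0.] q1,q6 [ 1.09 -0.05]
-> rz tot 1.249 | dx -12.03 dy 26.56 dz 11.13 cm (after turn) phi -6.6
-> rz tot -0.000 | dx 0.00 dy 0.00 dz 9.80 cm (after turn) phi -6.6
```

Emit:
servo_tool(
  deltas=[
    {"delta_pos": [0,0,0],"twist": [0,0,0.125],"grip": 0.8},
    {"delta_pos": [0,0,0],"twist": [0,0,0.125],"grip": 0.8},
    {"delta_pos": [0,0,0],"twist": [0,0,0.125],"grip": 0.8},
    {"delta_pos": [0,0,0],"twist": [0,0,0.125],"grip": 0.8},
    {"delta_pos": [0,0,0],"twist": [0,0,0.125],"grip": 0.8},
  ],
  grip_force=40,
)

```text
time: 2.32
ee_pos: [0.2749, 0.589, 0.2313]
eef_rot: [1.599, 2.704, 0.0]
ft_force: [0.3, -0.2, 0.7]
width: 0.0683
```

Emit:
servo_tool(
  deltas=[
    {"delta_pos": [0,0,0],"twist": [0,0,0.125],"grip": 0.8},
    {"delta_pos": [0,0,0],"twist": [0,0,0.125],"grip": 0.8},
    {"delta_pos": [0,0,0],"twist": [0,0,0.125],"grip": 0.8},
    {"delta_pos": [0,0,0],"twist": [0,0,0.125],"grip": 0.8},
    {"delta_pos": [0,0,0],"twist": [0,0,0.125],"grip": 0.8},
  ],
)

```text
time: 2.73
ee_pos: [0.275, 0.589, 0.2313]
eef_rot: [2.353, 2.082, -0.0]
ft_force: [0.6, 0.3, 0.1]
width: 0.0684
```

Emit:
servo_tool(
  deltas=[
    {"delta_pos": [-1.2,2.65,0],"twist": [0,0,0],"grip": 0.8},
    {"delta_pos": [-1.2,2.65,0],"twist": [0,0,0],"grip": 0.8},
    {"delta_pos": [-1.2,2.65,0],"twist": [0,0,0],"grip": 0.8},
    {"delta_pos": [-1.2,2.65,0],"twist": [0,0,0],"grip": 0.8},
    {"delta_pos": [-1.2,2.65,0],"twist": [0,0,0],"grip": 0.8},
  ],
)

```text
time: 3.15
ee_pos: [0.4006, 0.5132, 0.2313]
eef_rot: [2.346, 2.089, -0.0]
ft_force: [0.4, 0.7, -0.1]
width: 0.0686
```

Emit:
servo_tool(
  deltas=[
    {"delta_pos": [-1.2,2.65,2.2],"twist": [0,0,0],"grip": 0.8},
    {"delta_pos": [-1.2,2.65,2.2],"twist": [0,0,0],"grip": 0.8},
    {"delta_pos": [-1.2,2.65,2.2],"twist": [0,0,0],"grip": 0.8},
    {"delta_pos": [-1.2,2.65,2.2],"twist": [0,0,0],"grip": 0.8},
    {"delta_pos": [-1.2,2.65,2.2],"twist": [0,0,0],"grip": 0.8},
  ],
)

```text
time: 3.57
ee_pos: [0.5254, 0.4383, 0.1204]
eef_rot: [2.346, 2.089, 0.0]
ft_force: [1.2, 1.0, -0.3]
width: 0.0686
```

```bash
python3 p.py .525 .439 .022 -6.6
```

```text
t 3.57 P [0.5254 0.4383 0.1204] phi -6.64 w 0.0686 F [ 1.2  1.  -0.3] tilt [0.0002 0.0002] q1,q6 [0.65 0.77]
-> rz tot -0.001 | dx 0.07 dy -0.05 dz 9.84 cm (after turn) phi -6.6
```

Emit:
servo_tool(
  deltas=[
    {"delta_pos": [0,0,2.4],"twist": [0,0,0],"grip": 0.8},
    {"delta_pos": [0,0,2.4],"twist": [0,0,0],"grip": 0.8},
    {"delta_pos": [0,0,2.4],"twist": [0,0,0],"grip": 0.8},
    {"delta_pos": [0,0,1.6],"twist": [0,0,0],"grip": 0.8},
    {"delta_pos": [0,0,1.0],"twist": [0,0,0],"grip": 0.8},
  ],
)

```text
time: 3.98
ee_pos: [0.5235, 0.4383, 0.0211]
eef_rot: [-2.347, -2.089, 0.004]
ft_force: [0.3, -0.8, -0.4]
width: 0.0681
```

Emit:
servo_tool(
  deltas=[
    {"delta_pos": [0,0,0],"twist": [0,0,0],"grip": 0},
    {"delta_pos": [0,0,0],"twist": [0,0,0],"grip": 0},
    {"delta_pos": [0,0,0],"twist": [0,0,0],"grip": 0},
    {"delta_pos": [0,0,0],"twist": [0,0,0],"grip": 0},
    {"delta_pos": [0,0,0],"twist": [0,0,0],"grip": 0},
  ],
)

```text
time: 4.4
ee_pos: [0.5249, 0.4397, 0.0246]
eef_rot: [2.346, 2.089, 0.003]
ft_force: [-0.7, -0.1, 4.7]
width: 0.0324
```

Emit:
servo_tool(
  deltas=[
    {"delta_pos": [0,0,0],"twist": [0,0,0],"grip": 0},
    {"delta_pos": [0,0,0],"twist": [0,0,0],"grip": 0},
    {"delta_pos": [0,0,0],"twist": [0,0,0],"grip": 0},
    {"delta_pos": [0,0,0],"twist": [0,0,0],"grip": 0},
    {"delta_pos": [0,0,0],"twist": [0,0,0],"grip": 0},
  ],
)

```text
time: 4.82
ee_pos: [0.5249, 0.4397, 0.0246]
eef_rot: [2.346, 2.089, 0.003]
ft_force: [-1.6, 0.8, 7.6]
width: 0.0318
```

```bash
python3 - <<'E'
import numpy as np
for nm,x,y,t,offs in(("cells",.643,.217,-6.6,((-.01,.033),(-.01,-.033))),("nuts",.6212,.0175,-11.4,((-.005,.032),(-.005,-.032))),("ins",.6517,-.2445,8.6,((-.005,0),))):
    c,s=np.cos(np.radians(t)),np.sin(np.radians(t))
    for a,b in offs: print(nm,a,b,"->",round(x+c*a-s*b,4),round(y+s*a+c*b,4))
E
python3 p.py
```

```text
cells -0.01 0.033 -> 0.6369 0.2509
cells -0.01 -0.033 -> 0.6293 0.1854
nuts -0.005 0.032 -> 0.6226 0.0499
nuts -0.005 -0.032 -> 0.61 -0.0129
ins -0.005 0 -> 0.6468 -0.2452
t 4.82 P [0.5249 0.4397 0.0246] phi -6.64 w 0.0318 F [-1.6  0.8  7.6] tilt [0.0016 0.0013] q1,q6 [0.65 0.77]
```

Emit:
servo_tool(
  deltas=[
    {"delta_pos": [0,0,-1],"twist": [0,0,0],"grip": 0},
    {"delta_pos": [0,0,-1.5],"twist": [0,0,0],"grip": 0},
    {"delta_pos": [0,0,-2],"twist": [0,0,0],"grip": 0},
    {"delta_pos": [0,0,-2],"twist": [0,0,0],"grip": 0},
    {"delta_pos": [0,0,-1.5],"twist": [0,0,0],"grip": 0},
  ],
)

```text
time: 5.23
ee_pos: [0.5247, 0.4394, 0.1058]
eef_rot: [2.346, 2.089, 0.002]
ft_force: [0.4, 0.0, -0.7]
width: 0.0317
```

```bash
python3 p.py .6369 .2509 .105 -6.6 .6369 .2509 .0285 -6.6
```

```text
t 5.23 P [0.5247 0.4394 0.1058] phi -6.64 w 0.0317 F [ 0.4  0.  -0.7] tilt [0.0013 0.0009] q1,q6 [0.65 0.77]
-> rz tot -0.001 | dx -17.44 dy 13.31 dz 0.08 cm (after turn) phi -6.6
-> rz tot -0.000 | dx 0.00 dy 0.00 dz 7.65 cm (after turn) phi -6.6
```

Emit:
servo_tool(
  deltas=[
    {"delta_pos": [-3,2.3,0],"twist": [0,0,0],"grip": 0},
    {"delta_pos": [-3.5,2.7,0],"twist": [0,0,0],"grip": 0},
    {"delta_pos": [-3.5,2.7,0],"twist": [0,0,0],"grip": 0},
    {"delta_pos": [-3.5,2.7,0],"twist": [0,0,0],"grip": 0},
    {"delta_pos": [-2.9,2.2,0],"twist": [0,0,0],"grip": 0},
  ],
)

```text
time: 5.65
ee_pos: [0.6277, 0.266, 0.1044]
eef_rot: [2.346, 2.088, 0.001]
ft_force: [0.6, 0.6, -0.9]
width: 0.0318
```

Emit:
servo_tool(
  deltas=[
    {"delta_pos": [-0.5,0.35,0],"twist": [0,0,0],"grip": 0},
    {"delta_pos": [-0.5,0.35,1.5],"twist": [0,0,0],"grip": 0},
    {"delta_pos": [0,0,1.5],"twist": [0,0,0],"grip": 0},
    {"delta_pos": [0,0,1.0],"twist": [0,0,0],"grip": 0},
    {"delta_pos": [0,0,0],"twist": [0,0,0],"grip": 0},
  ],
)

```text
time: 6.07
ee_pos: [0.6311, 0.257, 0.0617]
eef_rot: [-2.346, -2.088, 0.004]
ft_force: [0.2, 0.2, -1.7]
width: 0.0319
```

```bash
python3 p.py .6369 .2509 .0285 -6.6
```

```text
t 6.07 P [0.6311 0.257  0.0617] phi -6.66 w 0.0319 F [ 0.2  0.2 -1.7] tilt [-0.0027 -0.001 ] q1,q6 [0.34 0.46]
-> rz tot -0.001 | dx -0.53 dy 0.65 dz 3.32 cm (after turn) phi -6.6
```

Emit:
servo_tool(
  deltas=[
    {"delta_pos": [-0.5,0.65,0],"twist": [0,0,0],"grip": 0},
    {"delta_pos": [0,0,1.2],"twist": [0,0,0],"grip": 0},
    {"delta_pos": [0,0,1.0],"twist": [0,0,0],"grip": 0},
    {"delta_pos": [0,0,0.6],"twist": [0,0,0],"grip": 0},
    {"delta_pos": [0,0,0],"twist": [0,0,0],"grip": 0},
  ],
)

```text
time: 6.48
ee_pos: [0.637, 0.2514, 0.0334]
eef_rot: [-2.346, -2.088, 0.004]
ft_force: [0.2, 0.0, -1.8]
width: 0.0318
```

```bash
python3 p.py .6369 .2509 .0285 -6.6
```

```text
t 6.48 P [0.637  0.2514 0.0334] phi -6.64 w 0.0318 F [ 0.2  0.  -1.8] tilt [-0.0024 -0.0008] q1,q6 [0.33 0.45]
-> rz tot -0.001 | dx -0.06 dy -0.01 dz 0.49 cm (after turn) phi -6.6
```

Emit:
servo_tool(
  deltas=[
    {"delta_pos": [0,0,0.3],"twist": [0,0,0],"grip": 0},
    {"delta_pos": [0,0,0.2],"twist": [0,0,0],"grip": 0},
    {"delta_pos": [0,0,0.1],"twist": [0,0,0],"grip": 0},
    {"delta_pos": [0,0,0],"twist": [0,0,0],"grip": 0},
    {"delta_pos": [0,0,0],"twist": [0,0,0],"grip": 0},
  ],
)

```text
time: 6.9
ee_pos: [0.6383, 0.2518, 0.0295]
eef_rot: [2.346, 2.089, 0.0]
ft_force: [-0.2, 0.3, -0.8]
width: 0.032
```

Emit:
servo_tool(
  deltas=[
    {"delta_pos": [0,0,0.1],"twist": [0,0,0],"grip": 0},
    {"delta_pos": [0,0,0],"twist": [0,0,0],"grip": 0},
    {"delta_pos": [0,0,0],"twist": [0,0,0],"grip": 0.65},
    {"delta_pos": [0,0,0],"twist": [0,0,0],"grip": 0.65},
    {"delta_pos": [0,0,0],"twist": [0,0,0],"grip": 0.65},
  ],
)

```text
time: 7.32
ee_pos: [0.6383, 0.2517, 0.0284]
eef_rot: [2.346, 2.089, 0.0]
ft_force: [-0.8, 0.1, -0.4]
width: 0.0555
```

Emit:
servo_tool(
  deltas=[
    {"delta_pos": [0,0,0],"twist": [0,0,0],"grip": 0.65},
    {"delta_pos": [0,0,-2],"twist": [0,0,0],"grip": 0.65},
    {"delta_pos": [0,0,-3],"twist": [0,0,0],"grip": 0.65},
    {"delta_pos": [0,0,-3],"twist": [0,0,0],"grip": 0.65},
    {"delta_pos": [0,0,-2],"twist": [0,0,0],"grip": 0.65},
  ],
)

```text
time: 7.73
ee_pos: [0.6389, 0.252, 0.131]
eef_rot: [2.346, 2.088, 0.003]
ft_force: [1.4, -0.7, -0.2]
width: 0.0556
```

```bash
python3 p.py .4235 -.1995 .125 -6.6; python3 -c "
from h import *
im=robot.camera('side');cv2.imwrite('pics/s1.png',cv2.resize(im[130:230,180:380],None,fx=3,fy=3)[:,:,::-1])"
```

```text
t 7.73 P [0.6389 0.252  0.131 ] phi -6.64 w 0.0556 F [ 1.4 -0.7 -0.2] tilt [0.0019 0.0006] q1,q6 [0.33 0.45]
-> rz tot -0.001 | dx -47.32 dy -16.21 dz 0.60 cm (after turn) phi -6.6
```

View pics/s1.png

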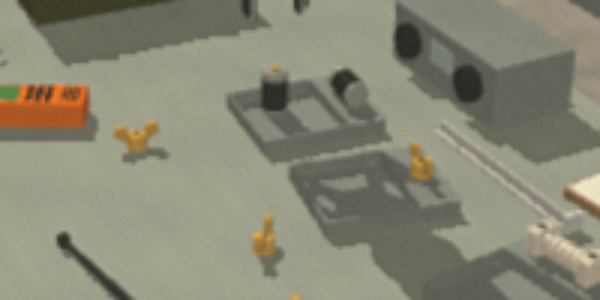

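The side view shows the first cell standing upright in the cells tray, at (273,90) in the crop. Next is the second cell.

Emit:
servo_tool(
  deltas=[
    {"delta_pos": [-3.1,-1.1,0],"twist": [0,0,0],"grip": 0.8},
    {"delta_pos": [-3.1,-1.1,0],"twist": [0,0,0],"grip": 0.8},
    {"delta_pos": [-3.1,-1.1,0],"twist": [0,0,0],"grip": 0.8},
    {"delta_pos": [-3.1,-1.1,0],"twist": [0,0,0],"grip": 0.8},
    {"delta_pos": [-3.1,-1.1,0],"twist": [0,0,0],"grip": 0.8},
  ],
)

```text
time: 8.2
ee_pos: [0.5647, 0.103, 0.1283]
eef_rot: [2.346, 2.089, 0.0]
ft_force: [0.1, 0.1, -0.5]
width: 0.0683
```

Emit:
servo_tool(
  deltas=[
    {"delta_pos": [-3.1,-1.1,0],"twist": [0,0,0],"grip": 0.8},
    {"delta_pos": [-3.1,-1.1,0],"twist": [0,0,0],"grip": 0.8},
    {"delta_pos": [-3.1,-1.1,0],"twist": [0,0,0],"grip": 0.8},
    {"delta_pos": [-3.1,-1.1,0],"twist": [0,0,0],"grip": 0.8},
    {"delta_pos": [-3.1,-1.1,0],"twist": [0,0,0],"grip": 0.8},
  ],
)

```text
time: 8.62
ee_pos: [0.4922, -0.0447, 0.1284]
eef_rot: [2.346, 2.089, 0.0]
ft_force: [0.9, -0.1, -0.9]
width: 0.0683
```

Emit:
servo_tool(
  deltas=[
    {"delta_pos": [-3.1,-1.1,0],"twist": [0,0,0],"grip": 0.8},
    {"delta_pos": [-3.1,-1.1,0],"twist": [0,0,0],"grip": 0.8},
    {"delta_pos": [-3.1,-1.0,0],"twist": [0,0,0],"grip": 0.8},
    {"delta_pos": [-3.1,-1.0,0],"twist": [0,0,0],"grip": 0.8},
    {"delta_pos": [-3.1,-1.0,0],"twist": [0,0,0],"grip": 0.8},
  ],
)

```text
time: 9.03
ee_pos: [0.4227, -0.1927, 0.1284]
eef_rot: [2.346, 2.089, 0.0]
ft_force: [0.8, -1.3, -0.2]
width: 0.0683
```

```bash
python3 p.py .4235 -.1995 .022 -6.6
```

```text
t 9.03 P [ 0.4227 -0.1927  0.1284] phi -6.64 w 0.0683 F [ 0.8 -1.3 -0.2] tilt [ 0.0004 -0.0002] q1,q6 [-0.49 -0.38]
-> rz tot -0.001 | dx -0.66 dy 0.16 dz 10.64 cm (after turn) phi -6.6
```

Emit:
servo_tool(
  deltas=[
    {"delta_pos": [-0.6,0.1,2.2],"twist": [0,0,0],"grip": 0.8},
    {"delta_pos": [0,0,2.3],"twist": [0,0,0],"grip": 0.8},
    {"delta_pos": [0,0,0],"twist": [0,0,0],"grip": 0.8},
    {"delta_pos": [0,0,0],"twist": [0,0,0],"grip": 0.8},
    {"delta_pos": [0,0,0],"twist": [0,0,0],"grip": 0.8},
  ],
)

```text
time: 9.45
ee_pos: [0.424, -0.1973, 0.0839]
eef_rot: [-2.346, -2.089, 0.0]
ft_force: [0.3, 0.5, 0.6]
width: 0.0683
```

```bash
python3 p.py .4235 -.1995 .022 -6.6
```

```text
t 9.45 P [ 0.424  -0.1973  0.0839] phi -6.62 w 0.0683 F [0.3 0.5 0.6] tilt [-0.  0.] q1,q6 [-0.5  -0.38]
-> rz tot -0.000 | dx -0.23 dy -0.03 dz 6.19 cm (after turn) phi -6.6
```

Emit:
servo_tool(
  deltas=[
    {"delta_pos": [-0.2,0,1],"twist": [0,0,0],"grip": 0.8},
    {"delta_pos": [0,0,1.8],"twist": [0,0,0],"grip": 0.8},
    {"delta_pos": [0,0,1.8],"twist": [0,0,0],"grip": 0.8},
    {"delta_pos": [0,0,1.2],"twist": [0,0,0],"grip": 0.8},
    {"delta_pos": [0,0,0.3],"twist": [0,0,0],"grip": 0.8},
  ],
)

```text
time: 9.87
ee_pos: [0.4233, -0.199, 0.0211]
eef_rot: [-2.345, -2.089, 0.001]
ft_force: [-0.3, 0.1, 0.7]
width: 0.0681
```

Emit:
servo_tool(
  deltas=[
    {"delta_pos": [0,0,0],"twist": [0,0,0],"grip": 0},
    {"delta_pos": [0,0,0],"twist": [0,0,0],"grip": 0},
    {"delta_pos": [0,0,0],"twist": [0,0,0],"grip": 0},
    {"delta_pos": [0,0,0],"twist": [0,0,0],"grip": 0},
    {"delta_pos": [0,0,0],"twist": [0,0,0],"grip": 0},
  ],
)

```text
time: 10.28
ee_pos: [0.424, -0.1997, 0.0232]
eef_rot: [2.345, 2.088, 0.001]
ft_force: [-1.2, 1.4, 8.1]
width: 0.0321
```

Emit:
servo_tool(
  deltas=[
    {"delta_pos": [0,0,0],"twist": [0,0,0],"grip": 0},
    {"delta_pos": [0,0,0],"twist": [0,0,0],"grip": 0},
    {"delta_pos": [0,0,0],"twist": [0,0,0],"grip": 0},
    {"delta_pos": [0,0,0],"twist": [0,0,0],"grip": 0},
    {"delta_pos": [0,0,0],"twist": [0,0,0],"grip": 0},
  ],
)

```text
time: 10.7
ee_pos: [0.4241, -0.1997, 0.0232]
eef_rot: [2.345, 2.088, 0.001]
ft_force: [-1.6, 2.5, 9.3]
width: 0.0323
```

Emit:
servo_tool(
  deltas=[
    {"delta_pos": [0,0,-1],"twist": [0,0,0],"grip": 0},
    {"delta_pos": [0,0,-2],"twist": [0,0,0],"grip": 0},
    {"delta_pos": [0,0,-2.5],"twist": [0,0,0],"grip": 0},
    {"delta_pos": [0,0,-2.5],"twist": [0,0,0],"grip": 0},
    {"delta_pos": [0,0,-2],"twist": [0,0,0],"grip": 0},
  ],
)

```text
time: 11.12
ee_pos: [0.4237, -0.1996, 0.1249]
eef_rot: [2.345, 2.088, 0.001]
ft_force: [0.8, -0.7, -0.1]
width: 0.0319
```

```bash
python3 p.py .6293 .1854 .120 -6.6
```

```text
t 11.12 P [ 0.4237 -0.1996  0.1249] phi -6.65 w 0.0319 F [ 0.8 -0.7 -0.1] tilt [ 0.0013 -0.0007] q1,q6 [-0.5  -0.39]
-> rz tot -0.001 | dx 40.61 dy 16.00 dz 0.49 cm (after turn) phi -6.6
```

Emit:
servo_tool(
  deltas=[
    {"delta_pos": [1.5,0.6,0],"twist": [0,0,0],"grip": 0},
    {"delta_pos": [3,1.2,0],"twist": [0,0,0],"grip": 0},
    {"delta_pos": [3,1.2,0],"twist": [0,0,0],"grip": 0},
    {"delta_pos": [3,1.2,0],"twist": [0,0,0],"grip": 0},
    {"delta_pos": [3,1.2,0],"twist": [0,0,0],"grip": 0},
  ],
)

```text
time: 11.53
ee_pos: [0.4934, -0.0704, 0.1236]
eef_rot: [2.346, 2.088, 0.001]
ft_force: [0.7, -0.3, -0.8]
width: 0.0318
```

Emit:
servo_tool(
  deltas=[
    {"delta_pos": [3,1.2,0],"twist": [0,0,0],"grip": 0},
    {"delta_pos": [3,1.2,0],"twist": [0,0,0],"grip": 0},
    {"delta_pos": [3,1.2,0],"twist": [0,0,0],"grip": 0},
    {"delta_pos": [3,1.2,0],"twist": [0,0,0],"grip": 0},
    {"delta_pos": [3,1.2,0],"twist": [0,0,0],"grip": 0},
  ],
)

```text
time: 11.95
ee_pos: [0.5703, 0.072, 0.1235]
eef_rot: [2.346, 2.089, 0.001]
ft_force: [0.5, -1.5, -1.6]
width: 0.032
```

Emit:
servo_tool(
  deltas=[
    {"delta_pos": [3,1.1,0],"twist": [0,0,0],"grip": 0},
    {"delta_pos": [3,1.1,0],"twist": [0,0,0],"grip": 0},
    {"delta_pos": [3,1.1,0],"twist": [0,0,0],"grip": 0},
    {"delta_pos": [2,0.8,0],"twist": [0,0,0],"grip": 0},
    {"delta_pos": [1,0.5,0],"twist": [0,0,0],"grip": 0},
  ],
)

```text
time: 12.37
ee_pos: [0.6304, 0.187, 0.1235]
eef_rot: [2.344, 2.091, 0.003]
ft_force: [0.3, -0.5, -1.0]
width: 0.0322
```

```bash
python3 p.py .6293 .1854 .0275 -6.6
```

```text
t 12.37 P [0.6304 0.187  0.1235] phi -6.55 w 0.0322 F [ 0.3 -0.5 -1. ] tilt [0.0016 0.0007] q1,q6 [0.24 0.36]
-> rz tot 0.001 | dx -0.17 dy -0.09 dz 9.60 cm (after turn) phi -6.6
```

Emit:
servo_tool(
  deltas=[
    {"delta_pos": [-0.1,0,1.8],"twist": [0,0,0],"grip": 0},
    {"delta_pos": [0,0,2.2],"twist": [0,0,0],"grip": 0},
    {"delta_pos": [0,0,2.2],"twist": [0,0,0],"grip": 0},
    {"delta_pos": [0,0,1.6],"twist": [0,0,0],"grip": 0},
    {"delta_pos": [0,0,0.8],"twist": [0,0,0],"grip": 0},
  ],
)

```text
time: 12.78
ee_pos: [0.6279, 0.1825, 0.035]
eef_rot: [-2.346, -2.088, 0.004]
ft_force: [-0.6, -0.7, -1.5]
width: 0.0319
```

Emit:
servo_tool(
  deltas=[
    {"delta_pos": [0,0,0.2],"twist": [0,0,0],"grip": 0},
    {"delta_pos": [0,0,0],"twist": [0,0,0],"grip": 0},
    {"delta_pos": [0,0,0],"twist": [0,0,0],"grip": 0},
    {"delta_pos": [0,0,0],"twist": [0,0,0],"grip": 0},
    {"delta_pos": [0,0,0],"twist": [0,0,0],"grip": 0},
  ],
)

```text
time: 13.2
ee_pos: [0.6298, 0.1834, 0.0354]
eef_rot: [2.346, 2.088, 0.002]
ft_force: [-0.0, -0.3, -0.8]
width: 0.0322
```

```bash
python3 p.py .6293 .1854 .0275 -6.6
```

```text
t 13.2 P [0.6298 0.1834 0.0354] phi -6.65 w 0.0322 F [-0.  -0.3 -0.8] tilt [0.0014 0.0003] q1,q6 [0.24 0.35]
-> rz tot -0.001 | dx 0.20 dy -0.08 dz 0.79 cm (after turn) phi -6.6
```

Emit:
servo_tool(
  deltas=[
    {"delta_pos": [0,0,0.3],"twist": [0,0,0],"grip": 0},
    {"delta_pos": [0,0,0.3],"twist": [0,0,0],"grip": 0},
    {"delta_pos": [0,0,0.2],"twist": [0,0,0],"grip": 0},
    {"delta_pos": [0,0,0],"twist": [0,0,0],"grip": 0},
    {"delta_pos": [0,0,0],"twist": [0,0,0],"grip": 0},
  ],
)

```text
time: 13.62
ee_pos: [0.6292, 0.1833, 0.0263]
eef_rot: [-2.346, -2.089, 0.0]
ft_force: [-1.6, 0.4, 2.3]
width: 0.032
```

Emit:
servo_tool(
  deltas=[
    {"delta_pos": [0,0,0.1],"twist": [0,0,0],"grip": 0},
    {"delta_pos": [0,0,0],"twist": [0,0,0],"grip": 0},
    {"delta_pos": [0,0,0],"twist": [0,0,0],"grip": 0.65},
    {"delta_pos": [0,0,0],"twist": [0,0,0],"grip": 0.65},
    {"delta_pos": [0,0,0],"twist": [0,0,0],"grip": 0.65},
  ],
)

```text
time: 14.03
ee_pos: [0.6292, 0.1833, 0.0251]
eef_rot: [-2.346, -2.089, 0.0]
ft_force: [-0.0, -0.1, 0.2]
width: 0.0553
```

Emit:
servo_tool(
  deltas=[
    {"delta_pos": [0,0,0],"twist": [0,0,0],"grip": 0.65},
    {"delta_pos": [0,0,-2],"twist": [0,0,0],"grip": 0.65},
    {"delta_pos": [0,0,-3],"twist": [0,0,0],"grip": 0.65},
    {"delta_pos": [0,0,-3],"twist": [0,0,0],"grip": 0.65},
    {"delta_pos": [0,0,-2],"twist": [0,0,0],"grip": 0.65},
  ],
)

```text
time: 14.45
ee_pos: [0.6299, 0.1834, 0.1276]
eef_rot: [2.346, 2.088, 0.002]
ft_force: [0.9, 0.3, 0.6]
width: 0.0553
```

```bash
python3 p.py .4495 .25 .06 82 .4495 .25 .006 82; python3 -c "
from h import *
im=robot.camera('side');cv2.imwrite('pics/s2.png',cv2.resize(im[130:230,180:380],None,fx=3,fy=3)[:,:,::-1])"
```

```text
t 14.45 P [0.6299 0.1834 0.1276] phi -6.65 w 0.0553 F [0.9 0.3 0.6] tilt [0.0015 0.0004] q1,q6 [0.24 0.35]
near-90
-> rz tot -1.547 | dx 18.79 dy 4.08 dz 6.76 cm (after turn) phi 82.0
-> rz tot -0.000 | dx 0.00 dy 0.00 dz 5.40 cm (after turn) phi 82.0
```

View pics/s2.png

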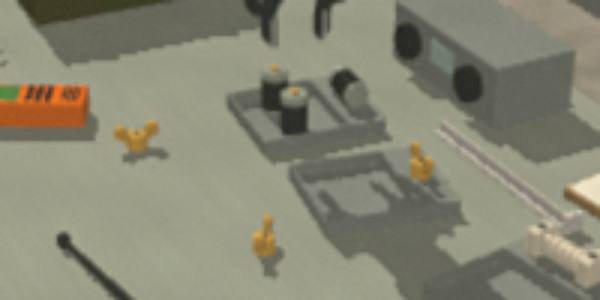

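Both cells stand upright in their tray. Next is the right-hand wing nut.

```bash
python3 p.py .4795 -.0267 .08 -39.5 .4795 -.0267 .006 -39.5
```

```text
t 14.5 P [0.6316 0.1839 0.131 ] phi -6.64 w 0.0555 F [3.1 1.5 3.4] tilt [0.0058 0.0014] q1,q6 [0.24 0.35]
-> rz tot 0.573 | dx -25.92 dy 1.66 dz 5.10 cm (after turn) phi -39.5
-> rz tot -0.000 | dx 0.00 dy 0.00 dz 7.40 cm (after turn) phi -39.5
```

Emit:
servo_tool(
  deltas=[
    {"delta_pos": [0,0,0],"twist": [0,0,0.115],"grip": 0.7},
    {"delta_pos": [0,0,0],"twist": [0,0,0.115],"grip": 0.7},
    {"delta_pos": [0,0,0],"twist": [0,0,0.115],"grip": 0.7},
    {"delta_pos": [0,0,0],"twist": [0,0,0.115],"grip": 0.7},
    {"delta_pos": [0,0,0],"twist": [0,0,0.115],"grip": 0.7},
  ],
)

```text
time: 14.92
ee_pos: [0.6291, 0.1832, 0.1249]
eef_rot: [-2.846, -1.33, 0.001]
ft_force: [0.5, 0.3, 0.5]
width: 0.0602
```

Emit:
servo_tool(
  deltas=[
    {"delta_pos": [-2.6,0.2,0],"twist": [0,0,0],"grip": 0.7},
    {"delta_pos": [-2.6,0.2,0],"twist": [0,0,0],"grip": 0.7},
    {"delta_pos": [-2.6,0.1,0],"twist": [0,0,0],"grip": 0.7},
    {"delta_pos": [-2.6,0.1,0],"twist": [0,0,0],"grip": 0.7},
    {"delta_pos": [-2.6,0.2,0],"twist": [0,0,0],"grip": 0.7},
  ],
)

```text
time: 15.33
ee_pos: [0.5515, 0.0772, 0.125]
eef_rot: [-2.842, -1.338, 0.001]
ft_force: [0.7, 0.4, -0.8]
width: 0.0598
```

Emit:
servo_tool(
  deltas=[
    {"delta_pos": [-2.6,0.2,0],"twist": [0,0,0],"grip": 0.7},
    {"delta_pos": [-2.6,0.2,0],"twist": [0,0,0],"grip": 0.7},
    {"delta_pos": [-2.6,0.2,0.5],"twist": [0,0,0],"grip": 0.7},
    {"delta_pos": [-2.6,0.2,2],"twist": [0,0,0],"grip": 0.7},
    {"delta_pos": [-2.6,0.2,2],"twist": [0,0,0],"grip": 0.7},
  ],
)

```text
time: 15.75
ee_pos: [0.4774, -0.0295, 0.0805]
eef_rot: [2.841, 1.338, 0.003]
ft_force: [0.7, -0.7, -0.9]
width: 0.0598
```

```bash
python3 p.py .4795 -.0267 .006 -39.5
```

```text
t 15.75 P [ 0.4774 -0.0295  0.0805] phi -39.58 w 0.0598 F [ 0.7 -0.7 -0.9] tilt [ 0.0025 -0.0003] q1,q6 [-0.13  0.57]
-> rz tot -0.001 | dx 0.35 dy -0.02 dz 7.45 cm (after turn) phi -39.5
```

Emit:
servo_tool(
  deltas=[
    {"delta_pos": [0.3,0,1.2],"twist": [0,0,0],"grip": 0.7},
    {"delta_pos": [0,0,1.6],"twist": [0,0,0],"grip": 0.7},
    {"delta_pos": [0,0,1.6],"twist": [0,0,0],"grip": 0.7},
    {"delta_pos": [0,0,1.4],"twist": [0,0,0],"grip": 0.7},
    {"delta_pos": [0,0,0.8],"twist": [0,0,0],"grip": 0.7},
  ],
)

```text
time: 16.17
ee_pos: [0.4787, -0.0263, 0.0128]
eef_rot: [-2.842, -1.337, 0.002]
ft_force: [-0.9, 0.0, -0.3]
width: 0.0599
```

Emit:
servo_tool(
  deltas=[
    {"delta_pos": [0,0,0],"twist": [0,0,0],"grip": 0.7},
    {"delta_pos": [0,0,0],"twist": [0,0,0],"grip": 0.5},
    {"delta_pos": [0,0,0],"twist": [0,0,0],"grip": 0.5},
    {"delta_pos": [0,0,0],"twist": [0,0,0],"grip": 0.5},
    {"delta_pos": [0,0,0],"twist": [0,0,0],"grip": 0.5},
  ],
)

```text
time: 16.58
ee_pos: [0.4798, -0.0263, 0.015]
eef_rot: [2.842, 1.338, 0.002]
ft_force: [0.1, -0.4, -0.2]
width: 0.0429
```

```bash
python3 p.py .4795 -.0267 .006 -39.5; python3 -c "
from h import *
a=robot.camera('side')[170:240,220:320]; b=robot.camera('top')[190:260,230:330]
cv2.imwrite('pics/n1.png',cv2.resize(np.hstack([a,b]),None,fx=4,fy=4)[:,:,::-1])"
```

```text
t 16.58 P [ 0.4798 -0.0263  0.015 ] phi -39.59 w 0.0429 F [ 0.1 -0.4 -0.2] tilt [ 0.0012 -0.0002] q1,q6 [-0.12  0.57]
-> rz tot -0.002 | dx -0.05 dy 0.00 dz 0.90 cm (after turn) phi -39.5
```

View pics/n1.png

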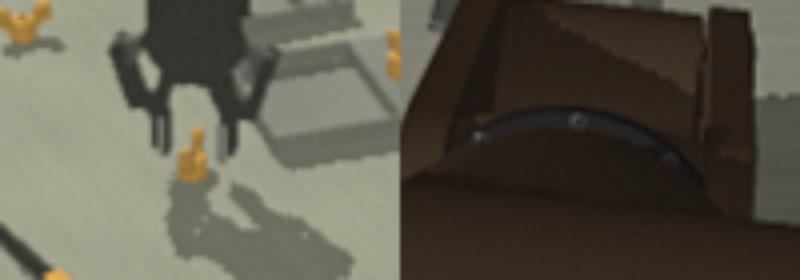

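The nut sits centred between the fingers, at (193,155) in the crop. I'll lower a little and close.

Emit:
servo_tool(
  deltas=[
    {"delta_pos": [0,0,0.4],"twist": [0,0,0],"grip": 0.5},
    {"delta_pos": [0,0,0.4],"twist": [0,0,0],"grip": 0.5},
    {"delta_pos": [0,0,0],"twist": [0,0,0],"grip": 0.5},
    {"delta_pos": [0,0,0],"twist": [0,0,0],"grip": 0},
    {"delta_pos": [0,0,0],"twist": [0,0,0],"grip": 0},
  ],
)

```text
time: 17.1
ee_pos: [0.4791, -0.0262, 0.0062]
eef_rot: [-2.842, -1.338, 0.001]
ft_force: [-1.5, 0.3, 8.3]
width: 0.0218
```

Emit:
servo_tool(
  deltas=[
    {"delta_pos": [0,0,0],"twist": [0,0,0],"grip": 0},
    {"delta_pos": [0,0,0],"twist": [0,0,0],"grip": 0},
    {"delta_pos": [0,0,0],"twist": [0,0,0],"grip": 0},
    {"delta_pos": [0,0,0],"twist": [0,0,0],"grip": 0},
    {"delta_pos": [0,0,0],"twist": [0,0,0],"grip": 0},
  ],
)

```text
time: 17.52
ee_pos: [0.4793, -0.0262, 0.0063]
eef_rot: [2.842, 1.338, -0.0]
ft_force: [-0.6, 0.5, -0.3]
width: 0.0217
```

```bash
python3 p.py
```

```text
t 17.52 P [ 0.4793 -0.0262  0.0063] phi -39.59 w 0.0217 F [-0.6  0.5 -0.3] tilt [-0. -0.] q1,q6 [-0.12  0.57]
```

Emit:
servo_tool(
  deltas=[
    {"delta_pos": [0,0,0],"twist": [0,0,0],"grip": 0.45},
    {"delta_pos": [0,0,0],"twist": [0,0,0],"grip": 0.45},
    {"delta_pos": [0,0,0.2],"twist": [0,0,0],"grip": 0.45},
    {"delta_pos": [0,0,0.1],"twist": [0,0,0],"grip": 0.45},
    {"delta_pos": [0,0,0],"twist": [0,0,0],"grip": 0.45},
  ],
)

```text
time: 17.93
ee_pos: [0.4792, -0.0262, 0.003]
eef_rot: [-2.842, -1.338, 0.0]
ft_force: [-1.0, 0.4, 0.7]
width: 0.0386
```

Emit:
servo_tool(
  deltas=[
    {"delta_pos": [0,0,0],"twist": [0,0,0],"grip": 0},
    {"delta_pos": [0,0,0],"twist": [0,0,0],"grip": 0},
    {"delta_pos": [0,0,0],"twist": [0,0,0],"grip": 0},
    {"delta_pos": [0,0,0],"twist": [0,0,0],"grip": 0},
    {"delta_pos": [0,0,0],"twist": [0,0,0],"grip": 0},
  ],
)

```text
time: 18.35
ee_pos: [0.4793, -0.0262, 0.0034]
eef_rot: [2.842, 1.338, -0.0]
ft_force: [-0.7, -0.4, 5.2]
width: 0.0225
```

```bash
python3 p.py
```

```text
t 18.35 P [ 0.4793 -0.0262  0.0034] phi -39.59 w 0.0225 F [-0.7 -0.4  5.2] tilt [-0. -0.] q1,q6 [-0.12  0.57]
```

Emit:
servo_tool(
  deltas=[
    {"delta_pos": [0,0,-0.5],"twist": [0,0,0],"grip": 0},
    {"delta_pos": [0,0,-1],"twist": [0,0,0],"grip": 0},
    {"delta_pos": [0,0,-2],"twist": [0,0,0],"grip": 0},
    {"delta_pos": [0,0,-2],"twist": [0,0,0],"grip": 0},
    {"delta_pos": [0,0,-1.5],"twist": [0,0,0],"grip": 0},
  ],
)

```text
time: 18.77
ee_pos: [0.4795, -0.0262, 0.0752]
eef_rot: [2.842, 1.338, 0.001]
ft_force: [0.3, 0.2, -0.2]
width: 0.0223
```

```bash
python3 p.py .61 -.0129 .075 -11.4 .61 -.0129 .008 -11.4; python3 -c "
from h import *
a=robot.camera('side')[140:240,200:320]
cv2.imwrite('pics/n2.png',cv2.resize(a,None,fx=4,fy=4)[:,:,::-1])"
```

```text
t 18.77 P [ 0.4795 -0.0262  0.0752] phi -39.59 w 0.0223 F [ 0.3  0.2 -0.2] tilt [ 0.0008 -0.0001] q1,q6 [-0.12  0.57]
-> rz tot -0.492 | dx 3.89 dy 12.53 dz 0.02 cm (after turn) phi -11.4
-> rz tot 0.000 | dx 0.00 dy 0.00 dz 6.70 cm (after turn) phi -11.4
```

View pics/n2.png

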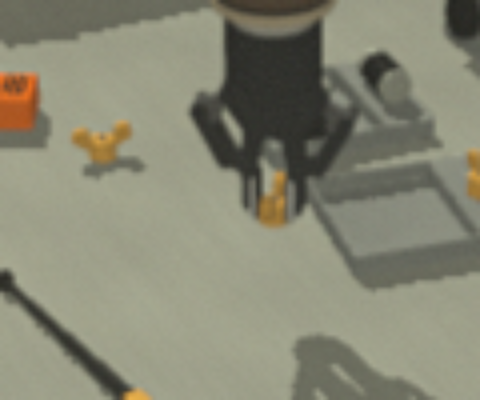

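Emit:
servo_tool(
  deltas=[
    {"delta_pos": [0,0,0],"twist": [0,0,-0.1],"grip": 0},
    {"delta_pos": [0,0,0],"twist": [0,0,-0.1],"grip": 0},
    {"delta_pos": [0,0,0],"twist": [0,0,-0.1],"grip": 0},
    {"delta_pos": [0,0,0],"twist": [0,0,-0.1],"grip": 0},
    {"delta_pos": [0,0,0],"twist": [0,0,-0.092],"grip": 0},
  ],
)

```text
time: 19.23
ee_pos: [0.4793, -0.0262, 0.0737]
eef_rot: [2.426, 1.996, 0.0]
ft_force: [-0.8, 0.0, -0.8]
width: 0.0226
```

Emit:
servo_tool(
  deltas=[
    {"delta_pos": [0.6,2,0],"twist": [0,0,0],"grip": 0},
    {"delta_pos": [0.9,3,0],"twist": [0,0,0],"grip": 0},
    {"delta_pos": [0.9,3,0],"twist": [0,0,0],"grip": 0},
    {"delta_pos": [0.9,2.5,0],"twist": [0,0,0],"grip": 0},
    {"delta_pos": [0.6,2,0],"twist": [0,0,0],"grip": 0},
  ],
)

```text
time: 19.65
ee_pos: [0.6119, -0.0124, 0.0739]
eef_rot: [2.43, 1.989, 0.002]
ft_force: [-1.0, -0.1, -0.6]
width: 0.0225
```

Emit:
servo_tool(
  deltas=[
    {"delta_pos": [0,0,1],"twist": [0,0,0],"grip": 0},
    {"delta_pos": [0,0,1],"twist": [0,0,0],"grip": 0},
    {"delta_pos": [0,0,1],"twist": [0,0,0],"grip": 0},
    {"delta_pos": [0,0,0],"twist": [0,0,0],"grip": 0},
    {"delta_pos": [0,0,0],"twist": [0,0,0],"grip": 0},
  ],
)

```text
time: 20.07
ee_pos: [0.608, -0.0128, 0.0425]
eef_rot: [-2.43, -1.988, 0.003]
ft_force: [-0.2, 0.1, -0.1]
width: 0.0223
```

```bash
python3 p.py .61 -.0129 .008 -11.4
```

```text
t 20.07 P [ 0.608  -0.0128  0.0425] phi -11.41 w 0.0223 F [-0.2  0.1 -0.1] tilt [-0.0024  0.0002] q1,q6 [-0.07  0.13]
-> rz tot -0.000 | dx 0.03 dy 0.20 dz 3.45 cm (after turn) phi -11.4
```

Emit:
servo_tool(
  deltas=[
    {"delta_pos": [0,0.1,1],"twist": [0,0,0],"grip": 0},
    {"delta_pos": [0,0,1],"twist": [0,0,0],"grip": 0},
    {"delta_pos": [0,0,0.8],"twist": [0,0,0],"grip": 0},
    {"delta_pos": [0,0,0.2],"twist": [0,0,0],"grip": 0},
    {"delta_pos": [0,0,0],"twist": [0,0,0],"grip": 0},
  ],
)

```text
time: 20.48
ee_pos: [0.6098, -0.0129, 0.0122]
eef_rot: [-2.43, -1.989, 0.002]
ft_force: [0.2, -0.7, -1.3]
width: 0.0228
```

Emit:
servo_tool(
  deltas=[
    {"delta_pos": [0,0,0.1],"twist": [0,0,0],"grip": 0},
    {"delta_pos": [0,0,0.1],"twist": [0,0,0],"grip": 0},
    {"delta_pos": [0,0,0.1],"twist": [0,0,0],"grip": 0},
    {"delta_pos": [0,0,0],"twist": [0,0,0],"grip": 0},
    {"delta_pos": [0,0,0],"twist": [0,0,0],"grip": 0},
  ],
)

```text
time: 20.9
ee_pos: [0.6106, -0.0129, 0.0105]
eef_rot: [2.431, 1.99, 0.0]
ft_force: [0.5, -0.3, -0.8]
width: 0.0226
```

```bash
python3 p.py .61 -.0129 .0065 -11.4
```

```text
t 20.9 P [ 0.6106 -0.0129  0.0105] phi -11.4 w 0.0226 F [ 0.5 -0.3 -0.8] tilt [ 0.0002 -0.    ] q1,q6 [-0.07  0.13]
-> rz tot 0.000 | dx -0.01 dy -0.06 dz 0.40 cm (after turn) phi -11.4
```

Emit:
servo_tool(
  deltas=[
    {"delta_pos": [0,0,0.2],"twist": [0,0,0],"grip": 0},
    {"delta_pos": [0,0,0.1],"twist": [0,0,0],"grip": 0},
    {"delta_pos": [0,0,0.1],"twist": [0,0,0],"grip": 0},
    {"delta_pos": [0,0,0],"twist": [0,0,0],"grip": 0},
    {"delta_pos": [0,0,0],"twist": [0,0,0],"grip": 0},
  ],
)

```text
time: 21.32
ee_pos: [0.6106, -0.0129, 0.0064]
eef_rot: [2.431, 1.99, 0.0]
ft_force: [-1.6, -0.2, 5.0]
width: 0.0219
```

Contact at 5 N, so I'll release.

Emit:
servo_tool(
  deltas=[
    {"delta_pos": [0,0,0],"twist": [0,0,0],"grip": 0.5},
    {"delta_pos": [0,0,0],"twist": [0,0,0],"grip": 0.5},
    {"delta_pos": [0,0,0],"twist": [0,0,0],"grip": 0.5},
    {"delta_pos": [0,0,-0.5],"twist": [0,0,0],"grip": 0.5},
    {"delta_pos": [0,0,-1],"twist": [0,0,0],"grip": 0.5},
  ],
)

```text
time: 21.73
ee_pos: [0.6098, -0.0129, 0.0209]
eef_rot: [-2.43, -1.989, 0.002]
ft_force: [0.2, 0.0, 0.9]
width: 0.0424
```

Emit:
servo_tool(
  deltas=[
    {"delta_pos": [0,0,-2],"twist": [0,0,0],"grip": 0.5},
    {"delta_pos": [0,0,-2.5],"twist": [0,0,0],"grip": 0.5},
    {"delta_pos": [0,0,-2.5],"twist": [0,0,0],"grip": 0.5},
    {"delta_pos": [0,0,-2],"twist": [0,0,0],"grip": 0.5},
    {"delta_pos": [0,0,-1],"twist": [0,0,0],"grip": 0.5},
  ],
)

```text
time: 22.15
ee_pos: [0.6118, -0.013, 0.1248]
eef_rot: [2.429, 1.988, 0.004]
ft_force: [0.3, -0.8, 0.0]
width: 0.0426
```

```bash
python3 p.py .449 .25 .08 -97.5 .449 .25 .0035 -97.5; python3 -c "
from h import *
a=robot.camera('side')[130:230,200:340]
cv2.imwrite('pics/n3.png',cv2.resize(a,None,fx=4,fy=4)[:,:,::-1])"
```

```text
t 22.15 P [ 0.6118 -0.013   0.1248] phi -11.4 w 0.0426 F [ 0.3 -0.8  0. ] tilt [ 0.0038 -0.0003] q1,q6 [-0.07  0.13]
near-90
-> rz tot 1.503 | dx -19.57 dy -23.95 dz 4.48 cm (after turn) phi -97.5
-> rz tot -0.000 | dx 0.00 dy 0.00 dz 7.65 cm (after turn) phi -97.5
```

View pics/n3.png

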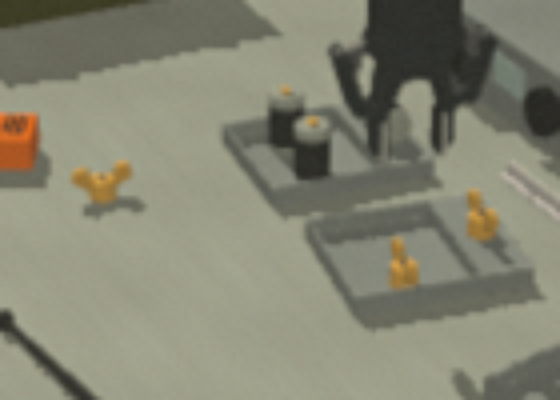

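The first wing nut stands on its hub, wings up, in its tray at (403,265). Next is the left one.

Emit:
servo_tool(
  deltas=[
    {"delta_pos": [0,0,0],"twist": [0,0,0.125],"grip": 0.7},
    {"delta_pos": [0,0,0],"twist": [0,0,0.125],"grip": 0.7},
    {"delta_pos": [0,0,0],"twist": [0,0,0.125],"grip": 0.7},
    {"delta_pos": [0,0,0],"twist": [0,0,0.125],"grip": 0.7},
    {"delta_pos": [0,0,0],"twist": [0,0,0.125],"grip": 0.7},
  ],
)

```text
time: 22.62
ee_pos: [0.6101, -0.0129, 0.1207]
eef_rot: [-2.928, -1.137, 0.001]
ft_force: [-0.5, -0.1, -0.6]
width: 0.0596
```

Emit:
servo_tool(
  deltas=[
    {"delta_pos": [0,0,0],"twist": [0,0,0.125],"grip": 0.7},
    {"delta_pos": [0,0,0],"twist": [0,0,0.125],"grip": 0.7},
    {"delta_pos": [0,0,0],"twist": [0,0,0.125],"grip": 0.7},
    {"delta_pos": [0,0,0],"twist": [0,0,0.125],"grip": 0.7},
    {"delta_pos": [0,0,0],"twist": [0,0,0.125],"grip": 0.7},
  ],
)

```text
time: 23.03
ee_pos: [0.61, -0.0129, 0.1206]
eef_rot: [-3.136, -0.181, 0.002]
ft_force: [0.6, -0.7, 0.0]
width: 0.0598
```

Emit:
servo_tool(
  deltas=[
    {"delta_pos": [0,0,0],"twist": [0,0,0.125],"grip": 0.7},
    {"delta_pos": [0,0,0],"twist": [0,0,0.125],"grip": 0.7},
    {"delta_pos": [0,0,0],"twist": [0,0,0.01],"grip": 0.7},
    {"delta_pos": [0,0,0],"twist": [0,0,0],"grip": 0.7},
    {"delta_pos": [0,0,0],"twist": [0,0,0],"grip": 0.7},
  ],
)

```text
time: 23.45
ee_pos: [0.6103, -0.0129, 0.121]
eef_rot: [3.135, -0.21, -0.001]
ft_force: [0.7, 0.2, 0.2]
width: 0.06
```

```bash
python3 p.py .449 .25 .08 -98
```

```text
t 23.45 P [ 0.6103 -0.0129  0.121 ] phi -97.67 w 0.06 F [0.7 0.2 0.2] tilt [-0.0005 -0.    ] q1,q6 [-0.07  1.63]
-> rz tot 0.006 | dx -19.63 dy -23.79 dz 4.10 cm (after turn) phi -98.0
```

Emit:
servo_tool(
  deltas=[
    {"delta_pos": [-1.9,-2.4,0],"twist": [0,0,0],"grip": 0.7},
    {"delta_pos": [-2,-2.4,0],"twist": [0,0,0],"grip": 0.7},
    {"delta_pos": [-2,-2.4,0],"twist": [0,0,0],"grip": 0.7},
    {"delta_pos": [-2,-2.4,0],"twist": [0,0,0],"grip": 0.7},
    {"delta_pos": [-2,-2.4,0],"twist": [0,0,0],"grip": 0.7},
  ],
)

```text
time: 23.87
ee_pos: [0.528, 0.1205, 0.1212]
eef_rot: [3.134, -0.212, -0.0]
ft_force: [0.6, 0.6, -0.1]
width: 0.0597
```

Emit:
servo_tool(
  deltas=[
    {"delta_pos": [-2,-2.4,0],"twist": [0,0,0],"grip": 0.7},
    {"delta_pos": [-2,-2.4,0],"twist": [0,0,0],"grip": 0.7},
    {"delta_pos": [-2,-2.4,0],"twist": [0,0,0],"grip": 0.7},
    {"delta_pos": [-2,-2.4,2],"twist": [0,0,0],"grip": 0.7},
    {"delta_pos": [-1.8,-2.2,2],"twist": [0,0,0],"grip": 0.7},
  ],
)

```text
time: 24.28
ee_pos: [0.448, 0.2516, 0.0818]
eef_rot: [-3.133, 0.211, -0.004]
ft_force: [0.4, 0.2, -0.1]
width: 0.0597
```

Emit:
servo_tool(
  deltas=[
    {"delta_pos": [0,0,2],"twist": [0,0,0],"grip": 0.7},
    {"delta_pos": [0,0,0],"twist": [0,0,0],"grip": 0.7},
    {"delta_pos": [0,0,0],"twist": [0,0,0],"grip": 0.7},
    {"delta_pos": [0,0,0],"twist": [0,0,0],"grip": 0.7},
    {"delta_pos": [0,0,0],"twist": [0,0,0],"grip": 0.7},
  ],
)

```text
time: 24.7
ee_pos: [0.4493, 0.2496, 0.0624]
eef_rot: [-3.133, 0.217, -0.002]
ft_force: [-0.0, 0.6, 0.9]
width: 0.0598
```

```bash
python3 p.py .449 .25 .0035 -98
```

```text
t 24.7 P [0.4493 0.2496 0.0624] phi -97.94 w 0.0598 F [-0.   0.6  0.9] tilt [0.0014 0.0007] q1,q6 [0.45 2.16]
-> rz tot 0.001 | dx -0.04 dy -0.03 dz 5.89 cm (after turn) phi -98.0
```

Emit:
servo_tool(
  deltas=[
    {"delta_pos": [0,0,1.2],"twist": [0,0,0],"grip": 0.7},
    {"delta_pos": [0,0,1.5],"twist": [0,0,0],"grip": 0.7},
    {"delta_pos": [0,0,1.2],"twist": [0,0,0],"grip": 0.6},
    {"delta_pos": [0,0,0.8],"twist": [0,0,0],"grip": 0.5},
    {"delta_pos": [0,0,0],"twist": [0,0,0],"grip": 0.5},
  ],
)

```text
time: 25.12
ee_pos: [0.4483, 0.2493, 0.0138]
eef_rot: [3.134, -0.218, -0.001]
ft_force: [-0.5, -0.7, 0.0]
width: 0.0426
```

```bash
python3 p.py .449 .25 .0035 -98; python3 -c "
from h import *
a=robot.camera('side')[120:200,170:290]
cv2.imwrite('pics/n4.png',cv2.resize(a,None,fx=5,fy=5)[:,:,::-1])"
```

```text
t 25.12 P [0.4483 0.2493 0.0138] phi -97.96 w 0.0426 F [-0.5 -0.7  0. ] tilt [-0.0007 -0.0003] q1,q6 [0.45 2.16]
-> rz tot 0.001 | dx 0.06 dy -0.08 dz 1.03 cm (after turn) phi -98.0
```

View pics/n4.png

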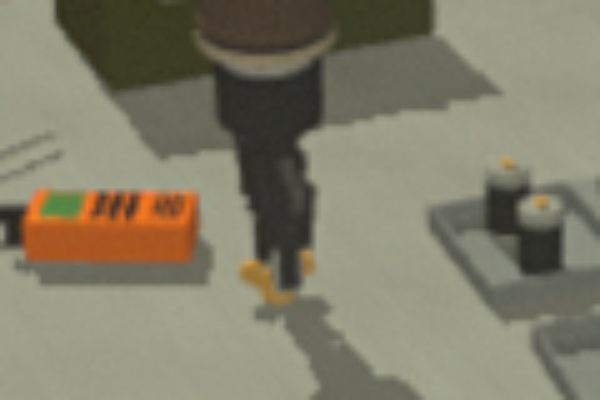

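Emit:
servo_tool(
  deltas=[
    {"delta_pos": [0,0,0.5],"twist": [0,0,0],"grip": 0.5},
    {"delta_pos": [0,0,0.4],"twist": [0,0,0],"grip": 0.5},
    {"delta_pos": [0,0,0.1],"twist": [0,0,0],"grip": 0.5},
    {"delta_pos": [0,0,0],"twist": [0,0,0],"grip": 0.5},
    {"delta_pos": [0,0,0],"twist": [0,0,0],"grip": 0.5},
  ],
)

```text
time: 25.58
ee_pos: [0.4483, 0.25, 0.0044]
eef_rot: [-3.134, 0.217, -0.0]
ft_force: [-0.2, 0.1, 0.3]
width: 0.0427
```

Emit:
servo_tool(
  deltas=[
    {"delta_pos": [0,0,0],"twist": [0,0,0],"grip": 0},
    {"delta_pos": [0,0,0],"twist": [0,0,0],"grip": 0},
    {"delta_pos": [0,0,0],"twist": [0,0,0],"grip": 0},
    {"delta_pos": [0,0,0],"twist": [0,0,0],"grip": 0},
    {"delta_pos": [0,0,0],"twist": [0,0,0],"grip": 0},
  ],
)

```text
time: 26.0
ee_pos: [0.4483, 0.25, 0.0046]
eef_rot: [-3.134, 0.217, -0.0]
ft_force: [-0.4, -0.1, 6.1]
width: 0.0222
```

```bash
python3 p.py .449 .25 .0035 -98
```

```text
t 26.0 P [0.4483 0.25   0.0046] phi -97.91 w 0.0222 F [-0.4 -0.1  6.1] tilt [0.0003 0.0001] q1,q6 [0.45 2.16]
-> rz tot 0.002 | dx 0.07 dy -0.01 dz 0.11 cm (after turn) phi -98.0
```

Emit:
servo_tool(
  deltas=[
    {"delta_pos": [0,0,-0.5],"twist": [0,0,0],"grip": 0},
    {"delta_pos": [0,0,-1.5],"twist": [0,0,0],"grip": 0},
    {"delta_pos": [0,0,-2.5],"twist": [0,0,0],"grip": 0},
    {"delta_pos": [0,0,-2.5],"twist": [0,0,0],"grip": 0},
    {"delta_pos": [0,0,-2],"twist": [0,0,0],"grip": 0},
  ],
)

```text
time: 26.42
ee_pos: [0.4482, 0.25, 0.0961]
eef_rot: [-3.134, 0.217, -0.001]
ft_force: [0.8, 0.6, -1.0]
width: 0.0223
```

Emit:
servo_tool(
  deltas=[
    {"delta_pos": [0,0,0],"twist": [0,0,-0.12],"grip": 0},
    {"delta_pos": [0,0,0],"twist": [0,0,-0.12],"grip": 0},
    {"delta_pos": [0,0,0],"twist": [0,0,-0.12],"grip": 0},
    {"delta_pos": [0,0,0],"twist": [0,0,-0.12],"grip": 0},
    {"delta_pos": [0,0,0],"twist": [0,0,-0.12],"grip": 0},
  ],
)

```text
time: 26.83
ee_pos: [0.4481, 0.2499, 0.0948]
eef_rot: [-3.056, -0.728, -0.0]
ft_force: [-0.3, 0.1, -1.1]
width: 0.0224
```

Emit:
servo_tool(
  deltas=[
    {"delta_pos": [0,0,0],"twist": [0,0,-0.12],"grip": 0},
    {"delta_pos": [0,0,0],"twist": [0,0,-0.12],"grip": 0},
    {"delta_pos": [0,0,0],"twist": [0,0,-0.12],"grip": 0},
    {"delta_pos": [0,0,0],"twist": [0,0,-0.12],"grip": 0},
    {"delta_pos": [0,0,0],"twist": [0,0,-0.12],"grip": 0},
  ],
)

```text
time: 27.25
ee_pos: [0.4481, 0.2499, 0.0947]
eef_rot: [2.704, 1.599, 0.0]
ft_force: [-0.1, 0.1, -0.8]
width: 0.0223
```

Emit:
servo_tool(
  deltas=[
    {"delta_pos": [0,0,0],"twist": [0,0,-0.12],"grip": 0},
    {"delta_pos": [0,0,0],"twist": [0,0,-0.12],"grip": 0},
    {"delta_pos": [0,0,0],"twist": [0,0,-0.07],"grip": 0},
    {"delta_pos": [0,0,0],"twist": [0,0,0],"grip": 0},
    {"delta_pos": [0,0,0],"twist": [0,0,0],"grip": 0},
  ],
)

```text
time: 27.67
ee_pos: [0.4482, 0.25, 0.0946]
eef_rot: [2.434, 1.987, 0.0]
ft_force: [-0.5, -0.5, -0.7]
width: 0.0222
```

```bash
python3 p.py .6226 .0499 .08 -11.4
```

```text
t 27.67 P [0.4482 0.25   0.0946] phi -11.55 w 0.0222 F [-0.5 -0.5 -0.7] tilt [0.0001 0.0001] q1,q6 [0.45 0.65]
-> rz tot -0.003 | dx -16.16 dy 21.05 dz 1.46 cm (after turn) phi -11.4
```

Emit:
servo_tool(
  deltas=[
    {"delta_pos": [-1.2,1.5,0],"twist": [0,0,0],"grip": 0},
    {"delta_pos": [-1.6,2.1,0],"twist": [0,0,0],"grip": 0},
    {"delta_pos": [-1.7,2.2,0],"twist": [0,0,0],"grip": 0},
    {"delta_pos": [-1.7,2.2,0],"twist": [0,0,0],"grip": 0},
    {"delta_pos": [-1.7,2.2,0],"twist": [0,0,0],"grip": 0},
  ],
)

```text
time: 28.08
ee_pos: [0.5332, 0.1513, 0.0945]
eef_rot: [2.434, 1.986, 0.0]
ft_force: [0.3, 0.8, 0.1]
width: 0.0223
```

Emit:
servo_tool(
  deltas=[
    {"delta_pos": [-1.7,2.2,0],"twist": [0,0,0],"grip": 0},
    {"delta_pos": [-1.7,2.2,0],"twist": [0,0,0],"grip": 0},
    {"delta_pos": [-1.7,2.2,0],"twist": [0,0,0],"grip": 0},
    {"delta_pos": [-1.6,2.1,0],"twist": [0,0,0],"grip": 0},
    {"delta_pos": [-1.5,2.0,0],"twist": [0,0,0],"grip": 0},
  ],
)

```text
time: 28.5
ee_pos: [0.622, 0.0494, 0.0944]
eef_rot: [2.435, 1.985, -0.0]
ft_force: [-0.1, 0.8, -0.8]
width: 0.0226
```

Emit:
servo_tool(
  deltas=[
    {"delta_pos": [0,0,1.5],"twist": [0,0,0],"grip": 0},
    {"delta_pos": [0,0,2],"twist": [0,0,0],"grip": 0},
    {"delta_pos": [0,0,1.5],"twist": [0,0,0],"grip": 0},
    {"delta_pos": [0,0,0],"twist": [0,0,0],"grip": 0},
    {"delta_pos": [0,0,0],"twist": [0,0,0],"grip": 0},
  ],
)

```text
time: 28.92
ee_pos: [0.6206, 0.0508, 0.0439]
eef_rot: [-2.432, -1.987, 0.002]
ft_force: [0.7, 0.1, -1.2]
width: 0.0221
```

```bash
python3 p.py .6226 .0499 .0078 -11.4
```

```text
t 28.92 P [0.6206 0.0508 0.0439] phi -11.51 w 0.0221 F [ 0.7  0.1 -1.2] tilt [-0.0017 -0.0001] q1,q6 [0.03 0.23]
-> rz tot -0.002 | dx -0.05 dy 0.21 dz 3.61 cm (after turn) phi -11.4
```

Emit:
servo_tool(
  deltas=[
    {"delta_pos": [0,0.1,1],"twist": [0,0,0],"grip": 0},
    {"delta_pos": [0,0,1],"twist": [0,0,0],"grip": 0},
    {"delta_pos": [0,0,0.8],"twist": [0,0,0],"grip": 0},
    {"delta_pos": [0,0,0.3],"twist": [0,0,0],"grip": 0},
    {"delta_pos": [0,0,0],"twist": [0,0,0],"grip": 0},
  ],
)

```text
time: 29.33
ee_pos: [0.6215, 0.0506, 0.0123]
eef_rot: [-2.43, -1.989, 0.002]
ft_force: [0.6, -0.6, -0.5]
width: 0.0222
```

Emit:
servo_tool(
  deltas=[
    {"delta_pos": [0,0,0.1],"twist": [0,0,0],"grip": 0},
    {"delta_pos": [0,0,0.1],"twist": [0,0,0],"grip": 0},
    {"delta_pos": [0,0,0.1],"twist": [0,0,0],"grip": 0},
    {"delta_pos": [0,0,0],"twist": [0,0,0],"grip": 0},
    {"delta_pos": [0,0,0],"twist": [0,0,0],"grip": 0},
  ],
)

```text
time: 29.75
ee_pos: [0.6223, 0.0506, 0.0105]
eef_rot: [2.431, 1.99, 0.0]
ft_force: [-0.3, 1.2, -0.8]
width: 0.0223
```

```bash
python3 p.py .6226 .0499 .0078 -11.4
```

```text
t 29.75 P [0.6223 0.0506 0.0105] phi -11.4 w 0.0223 F [-0.3  1.2 -0.8] tilt [ 0.0002 -0.    ] q1,q6 [0.03 0.23]
-> rz tot -0.000 | dx -0.06 dy 0.04 dz 0.27 cm (after turn) phi -11.4
```

Emit:
servo_tool(
  deltas=[
    {"delta_pos": [0,0,0.1],"twist": [0,0,0],"grip": 0},
    {"delta_pos": [0,0,0.1],"twist": [0,0,0],"grip": 0},
    {"delta_pos": [0,0,0.1],"twist": [0,0,0],"grip": 0},
    {"delta_pos": [0,0,0],"twist": [0,0,0],"grip": 0},
    {"delta_pos": [0,0,0],"twist": [0,0,0],"grip": 0},
  ],
)

```text
time: 30.17
ee_pos: [0.6223, 0.0506, 0.0076]
eef_rot: [2.431, 1.99, 0.0]
ft_force: [-1.8, -0.5, 7.1]
width: 0.0222
```

Emit:
servo_tool(
  deltas=[
    {"delta_pos": [0,0,0],"twist": [0,0,0],"grip": 0.5},
    {"delta_pos": [0,0,0],"twist": [0,0,0],"grip": 0.5},
    {"delta_pos": [0,0,0],"twist": [0,0,0],"grip": 0.5},
    {"delta_pos": [0,0,-0.5],"twist": [0,0,0],"grip": 0.5},
    {"delta_pos": [0,0,-1],"twist": [0,0,0],"grip": 0.5},
  ],
)

```text
time: 30.58
ee_pos: [0.6214, 0.0506, 0.0218]
eef_rot: [-2.43, -1.989, 0.002]
ft_force: [0.6, 0.3, -0.5]
width: 0.0427
```

Emit:
servo_tool(
  deltas=[
    {"delta_pos": [0,0,-2],"twist": [0,0,0],"grip": 0.5},
    {"delta_pos": [0,0,-2.5],"twist": [0,0,0],"grip": 0.5},
    {"delta_pos": [0,0,-2.5],"twist": [0,0,0],"grip": 0.5},
    {"delta_pos": [0,0,-2],"twist": [0,0,0],"grip": 0.5},
    {"delta_pos": [0,0,-1],"twist": [0,0,0],"grip": 0.5},
  ],
)

```text
time: 31.0
ee_pos: [0.6235, 0.0507, 0.1258]
eef_rot: [2.429, 1.988, 0.005]
ft_force: [0.3, 0.4, 0.0]
width: 0.0427
```

```bash
python3 p.py .5205 -.4215 .12 82; python3 p.py .5205 -.4215 .12 -90;python3 -c "
from h import *
a=robot.camera('side')[130:230,200:340]
cv2.imwrite('pics/n5.png',cv2.resize(a,None,fx=4,fy=4)[:,:,::-1])"
```

```text
t 31.0 P [0.6235 0.0507 0.1258] phi -11.4 w 0.0427 F [0.3 0.4 0. ] tilt [0.0038 0.0002] q1,q6 [0.03 0.23]
near-90
-> rz tot 1.511 | dx -3.63 dy 48.19 dz 0.58 cm (after turn) phi -98.0
t 31.0 P [0.6235 0.0507 0.1258] phi -11.4 w 0.0427 F [0.3 0.4 0. ] tilt [0.0038 0.0002] q1,q6 [0.03 0.23]
-> rz tot 1.372 | dx -10.30 dy 47.22 dz 0.58 cm (after turn) phi -90.0
```

View pics/n5.png

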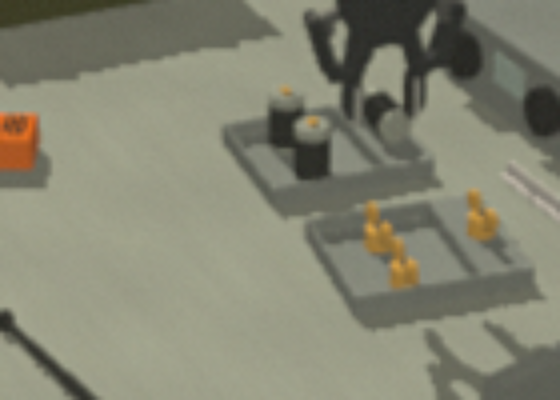

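Both wing nuts are upright in their tray, at (378,230) and (403,265). The insulator is next: the white one at top pixel (428,215), not the pinks or the green. First I'll turn, then check a close crop before reaching.

Emit:
servo_tool(
  deltas=[
    {"delta_pos": [0,0,0],"twist": [0,0,-0.125],"grip": 0.7},
    {"delta_pos": [0,0,0],"twist": [0,0,-0.125],"grip": 0.7},
    {"delta_pos": [0,0,0],"twist": [0,0,-0.125],"grip": 0.7},
    {"delta_pos": [0,0,0],"twist": [0,0,-0.125],"grip": 0.7},
    {"delta_pos": [0,0,0],"twist": [0,0,-0.125],"grip": 0.7},
  ],
)

```text
time: 31.47
ee_pos: [0.6217, 0.0506, 0.1217]
eef_rot: [-1.693, -2.645, 0.001]
ft_force: [-0.1, 0.0, 0.3]
width: 0.0598
```

Emit:
servo_tool(
  deltas=[
    {"delta_pos": [0,0,0],"twist": [0,0,-0.125],"grip": 0.7},
    {"delta_pos": [0,0,0],"twist": [0,0,-0.125],"grip": 0.7},
    {"delta_pos": [0,0,0],"twist": [0,0,-0.125],"grip": 0.7},
    {"delta_pos": [0,0,0],"twist": [0,0,-0.125],"grip": 0.7},
    {"delta_pos": [0,0,0],"twist": [0,0,-0.125],"grip": 0.7},
  ],
)

```text
time: 31.88
ee_pos: [0.6218, 0.0506, 0.1216]
eef_rot: [-0.798, -3.038, 0.0]
ft_force: [-0.6, 0.1, 0.5]
width: 0.0597
```

Emit:
servo_tool(
  deltas=[
    {"delta_pos": [0,0,0],"twist": [0,0,-0.125],"grip": 0.7},
    {"delta_pos": [0,0,0],"twist": [0,0,-0.125],"grip": 0.7},
    {"delta_pos": [0,0,0],"twist": [0,0,-0.125],"grip": 0.7},
    {"delta_pos": [0,0,0],"twist": [0,0,0],"grip": 0.7},
    {"delta_pos": [0,0,0],"twist": [0,0,0],"grip": 0.7},
  ],
)

```text
time: 32.3
ee_pos: [0.6219, 0.0506, 0.1218]
eef_rot: [-0.234, -3.132, 0.0]
ft_force: [0.9, -0.9, -0.8]
width: 0.0594
```

```bash
python3 p.py .5205 -.4215 .08 82; python3 -c "
from h import *
a=robot.camera('top')[110:240,340:480]
cv2.imwrite('pics/i1.png',cv2.resize(a,None,fx=4,fy=4)[:,:,::-1])"
```

```text
t 32.3 P [0.6219 0.0506 0.1218] phi 81.47 w 0.0594 F [ 0.9 -0.9 -0.8] tilt [-0.0007 -0.    ] q1,q6 [ 0.03 -1.39]
-> rz tot -0.009 | dx 3.47 dy -48.16 dz 4.18 cm (after turn) phi 82.0
```

View pics/i1.png

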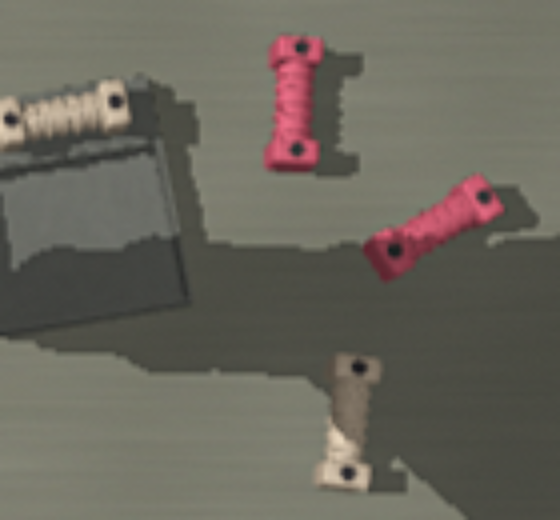

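The crop confirms the loose white insulator at (348,420), with both pinks well clear of it.

Emit:
servo_tool(
  deltas=[
    {"delta_pos": [0.2,-2.5,0],"twist": [0,0,-0.009],"grip": 0.7},
    {"delta_pos": [0.2,-3.3,0],"twist": [0,0,0],"grip": 0.7},
    {"delta_pos": [0.2,-3.3,0],"twist": [0,0,0],"grip": 0.7},
    {"delta_pos": [0.2,-3.3,0],"twist": [0,0,0],"grip": 0.7},
    {"delta_pos": [0.2,-3.3,0],"twist": [0,0,0],"grip": 0.7},
  ],
)

```text
time: 32.77
ee_pos: [0.5903, -0.1048, 0.1222]
eef_rot: [-0.219, -3.134, 0.0]
ft_force: [1.5, -0.4, -0.6]
width: 0.0598
```

Emit:
servo_tool(
  deltas=[
    {"delta_pos": [0.2,-3.3,0],"twist": [0,0,0],"grip": 0.7},
    {"delta_pos": [0.2,-3.3,0],"twist": [0,0,0],"grip": 0.7},
    {"delta_pos": [0.2,-3.3,0],"twist": [0,0,0],"grip": 0.7},
    {"delta_pos": [0.3,-3.3,0],"twist": [0,0,0],"grip": 0.7},
    {"delta_pos": [0.3,-3.3,0],"twist": [0,0,0],"grip": 0.7},
  ],
)

```text
time: 33.18
ee_pos: [0.556, -0.267, 0.1222]
eef_rot: [-0.22, -3.134, -0.0]
ft_force: [0.4, 0.6, 0.4]
width: 0.0597
```

Emit:
servo_tool(
  deltas=[
    {"delta_pos": [0.3,-3.3,0],"twist": [0,0,0],"grip": 0.7},
    {"delta_pos": [0.3,-3.3,0],"twist": [0,0,0],"grip": 0.7},
    {"delta_pos": [0.3,-3.3,0],"twist": [0,0,0],"grip": 0.7},
    {"delta_pos": [0.3,-3.3,1],"twist": [0,0,0],"grip": 0.7},
    {"delta_pos": [0.1,-2.7,2],"twist": [0,0,0],"grip": 0.7},
  ],
)

```text
time: 33.6
ee_pos: [0.5225, -0.4245, 0.094]
eef_rot: [0.221, 3.131, -0.004]
ft_force: [0.5, -0.2, 1.0]
width: 0.0599
```

Emit:
servo_tool(
  deltas=[
    {"delta_pos": [0,0,1.5],"twist": [0,0,0],"grip": 0.7},
    {"delta_pos": [0,0,0],"twist": [0,0,0],"grip": 0.7},
    {"delta_pos": [0,0,0],"twist": [0,0,0],"grip": 0.7},
    {"delta_pos": [0,0,0],"twist": [0,0,0],"grip": 0.7},
    {"delta_pos": [0,0,0],"twist": [0,0,0],"grip": 0.7},
  ],
)

```text
time: 34.02
ee_pos: [0.523, -0.4207, 0.0784]
eef_rot: [0.213, 3.133, -0.001]
ft_force: [-0.4, 0.6, 0.0]
width: 0.0599
```

```bash
python3 p.py .5205 -.4215 .005 82
```

```text
t 34.02 P [ 0.523  -0.4207  0.0784] phi 82.22 w 0.0599 F [-0.4  0.6  0. ] tilt [ 0.0009 -0.0007] q1,q6 [-0.72 -2.16]
-> rz tot 0.004 | dx 0.24 dy -0.12 dz 7.34 cm (after turn) phi 82.0
```

Emit:
servo_tool(
  deltas=[
    {"delta_pos": [0.2,0,1.2],"twist": [0,0,0],"grip": 0.7},
    {"delta_pos": [0,0,1.8],"twist": [0,0,0],"grip": 0.7},
    {"delta_pos": [0,0,1.8],"twist": [0,0,0],"grip": 0.7},
    {"delta_pos": [0,0,1.2],"twist": [0,0,0],"grip": 0.7},
    {"delta_pos": [0,0,0.6],"twist": [0,0,0],"grip": 0.7},
  ],
)

```text
time: 34.43
ee_pos: [0.5197, -0.4199, 0.0096]
eef_rot: [-0.213, -3.133, -0.002]
ft_force: [0.2, 0.5, 0.2]
width: 0.0599
```

Emit:
servo_tool(
  deltas=[
    {"delta_pos": [0,0,0.4],"twist": [0,0,0],"grip": 0.6},
    {"delta_pos": [0,0,0.2],"twist": [0,0,0],"grip": 0.5},
    {"delta_pos": [0,0,0.2],"twist": [0,0,0],"grip": 0.5},
    {"delta_pos": [0,0,0],"twist": [0,0,0],"grip": 0.5},
    {"delta_pos": [0,0,0],"twist": [0,0,0],"grip": 0.5},
  ],
)

```text
time: 34.85
ee_pos: [0.5205, -0.4211, 0.0039]
eef_rot: [0.213, 3.134, -0.001]
ft_force: [-1.3, 0.5, -0.5]
width: 0.0427
```

```bash
python3 p.py .5205 -.4215 .005 82;python3 -c "
from h import *
a=robot.camera('side')[220:320,290:430]
cv2.imwrite('pics/i2.png',cv2.resize(a,None,fx=4,fy=4)[:,:,::-1])"
```

```text
t 34.85 P [ 0.5205 -0.4211  0.0039] phi 82.22 w 0.0427 F [-1.3  0.5 -0.5] tilt [ 0.0006 -0.0006] q1,q6 [-0.73 -2.16]
-> rz tot 0.004 | dx -0.00 dy -0.04 dz -0.11 cm (after turn) phi 82.0
```

View pics/i2.png

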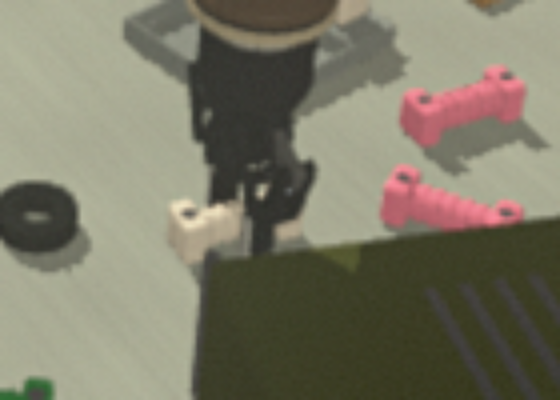

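The fingers straddle the middle of the insulator at (250,220), so I'll close.

Emit:
servo_tool(
  deltas=[
    {"delta_pos": [0,0,0],"twist": [0,0,0],"grip": 0},
    {"delta_pos": [0,0,0],"twist": [0,0,0],"grip": 0},
    {"delta_pos": [0,0,0],"twist": [0,0,0],"grip": 0},
    {"delta_pos": [0,0,0],"twist": [0,0,0],"grip": 0},
    {"delta_pos": [0,0,0],"twist": [0,0,0],"grip": 0},
  ],
)

```text
time: 35.32
ee_pos: [0.5205, -0.4211, 0.0039]
eef_rot: [0.213, 3.134, -0.001]
ft_force: [-0.5, 0.2, 4.7]
width: 0.025
```

```bash
python3 p.py
```

```text
t 35.32 P [ 0.5205 -0.4211  0.0039] phi 82.22 w 0.025 F [-0.5  0.2  4.7] tilt [ 0.0005 -0.0005] q1,q6 [-0.73 -2.16]
```

Emit:
servo_tool(
  deltas=[
    {"delta_pos": [0,0,-0.5],"twist": [0,0,0],"grip": 0},
    {"delta_pos": [0,0,-1.5],"twist": [0,0,0],"grip": 0},
    {"delta_pos": [0,0,-2.5],"twist": [0,0,0],"grip": 0},
    {"delta_pos": [0,0,-3],"twist": [0,0,0],"grip": 0},
    {"delta_pos": [0,0,-2.5],"twist": [0,0,0],"grip": 0},
  ],
)

```text
time: 35.73
ee_pos: [0.5203, -0.421, 0.1061]
eef_rot: [0.213, 3.134, -0.001]
ft_force: [0.6, -0.3, -1.3]
width: 0.0247
```

Emit:
servo_tool(
  deltas=[
    {"delta_pos": [0,0,0],"twist": [0,0,0.1],"grip": 0},
    {"delta_pos": [0,0,0],"twist": [0,0,0.12],"grip": 0},
    {"delta_pos": [0,0,0],"twist": [0,0,0.12],"grip": 0},
    {"delta_pos": [0,0,0],"twist": [0,0,0.12],"grip": 0},
    {"delta_pos": [0,0,0],"twist": [0,0,0.12],"grip": 0},
  ],
)

```text
time: 36.15
ee_pos: [0.5204, -0.421, 0.1049]
eef_rot: [1.109, 2.938, -0.001]
ft_force: [0.4, -0.9, -0.5]
width: 0.0252
```

Emit:
servo_tool(
  deltas=[
    {"delta_pos": [0,0,0],"twist": [0,0,0.12],"grip": 0},
    {"delta_pos": [0,0,0],"twist": [0,0,0.12],"grip": 0},
    {"delta_pos": [0,0,0],"twist": [0,0,0.12],"grip": 0},
    {"delta_pos": [0,0,0],"twist": [0,0,0.12],"grip": 0},
    {"delta_pos": [0,0,0],"twist": [0,0,0.12],"grip": 0},
  ],
)

```text
time: 36.57
ee_pos: [0.5204, -0.421, 0.1047]
eef_rot: [1.928, 2.479, -0.0]
ft_force: [0.5, 0.5, -0.8]
width: 0.0251
```

Emit:
servo_tool(
  deltas=[
    {"delta_pos": [0,0,0],"twist": [0,0,0.105],"grip": 0},
    {"delta_pos": [0,0,0],"twist": [0,0,0],"grip": 0},
    {"delta_pos": [0,0,0],"twist": [0,0,0],"grip": 0},
    {"delta_pos": [0,0,0],"twist": [0,0,0],"grip": 0},
    {"delta_pos": [0,0,0],"twist": [0,0,0],"grip": 0},
  ],
)

```text
time: 36.98
ee_pos: [0.5203, -0.4209, 0.1037]
eef_rot: [2.045, 2.384, -0.0]
ft_force: [-0.8, 0.2, -0.8]
width: 0.025
```

```bash
python3 p.py .6468 -.2452 .08 8.6;python3 -c "
from h import *
a=robot.camera('side')[170:290,260:430]
cv2.imwrite('pics/i3.png',cv2.resize(a,None,fx=4,fy=4)[:,:,::-1])"
```

```text
t 36.98 P [ 0.5203 -0.4209  0.1037] phi 8.75 w 0.025 F [-0.8  0.2 -0.8] tilt [ 0.0002 -0.0002] q1,q6 [-0.73 -0.88]
-> rz tot 0.003 | dx 15.48 dy 15.14 dz 2.37 cm (after turn) phi 8.6
```

View pics/i3.png

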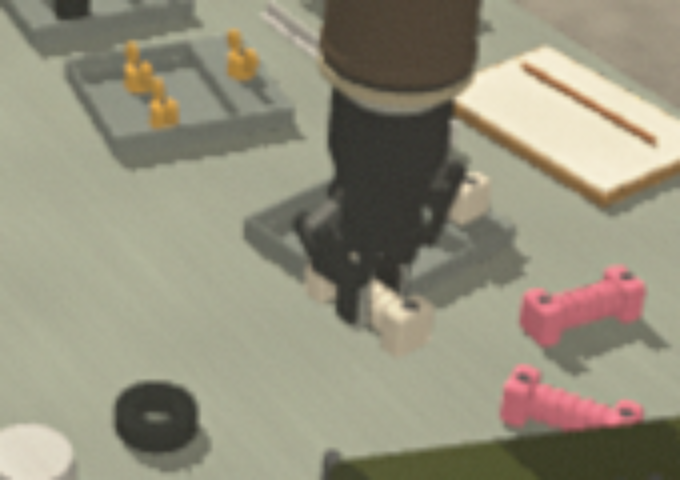

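Emit:
servo_tool(
  deltas=[
    {"delta_pos": [1.2,1.2,0],"twist": [0,0,0],"grip": 0},
    {"delta_pos": [1.6,1.6,0],"twist": [0,0,0],"grip": 0},
    {"delta_pos": [1.6,1.6,0],"twist": [0,0,0],"grip": 0},
    {"delta_pos": [1.6,1.6,0],"twist": [0,0,0],"grip": 0},
    {"delta_pos": [1.6,1.6,0],"twist": [0,0,0],"grip": 0},
  ],
)

```text
time: 37.45
ee_pos: [0.5845, -0.3336, 0.1033]
eef_rot: [-2.047, -2.383, 0.0]
ft_force: [0.8, -0.9, -1.0]
width: 0.025
```

Emit:
servo_tool(
  deltas=[
    {"delta_pos": [1.6,1.6,0],"twist": [0,0,0],"grip": 0},
    {"delta_pos": [1.6,1.6,0],"twist": [0,0,0],"grip": 0},
    {"delta_pos": [1.6,1.5,0],"twist": [0,0,0],"grip": 0},
    {"delta_pos": [1.6,1.5,0],"twist": [0,0,0],"grip": 0},
    {"delta_pos": [1.4,1.3,0],"twist": [0,0,0],"grip": 0},
  ],
)

```text
time: 37.87
ee_pos: [0.6473, -0.2448, 0.1033]
eef_rot: [-2.046, -2.384, -0.0]
ft_force: [0.2, 0.3, -1.5]
width: 0.0245
```

Emit:
servo_tool(
  deltas=[
    {"delta_pos": [0,0,1.5],"twist": [0,0,0],"grip": 0},
    {"delta_pos": [0,0,2],"twist": [0,0,0],"grip": 0},
    {"delta_pos": [0,0,2],"twist": [0,0,0],"grip": 0},
    {"delta_pos": [0,0,0],"twist": [0,0,0],"grip": 0},
    {"delta_pos": [0,0,0],"twist": [0,0,0],"grip": 0},
  ],
)

```text
time: 38.28
ee_pos: [0.6458, -0.2457, 0.0476]
eef_rot: [-2.046, -2.381, 0.001]
ft_force: [-0.5, 0.2, -0.8]
width: 0.025
```

```bash
python3 p.py .6468 -.2452 .007 8.6;python3 -c "
from h import *
a=robot.camera('side')[170:290,260:430]
cv2.imwrite('pics/i4.png',cv2.resize(a,None,fx=4,fy=4)[:,:,::-1])"
```

```text
t 38.28 P [ 0.6458 -0.2457  0.0476] phi 8.65 w 0.025 F [-0.5  0.2 -0.8] tilt [-0.002   0.0009] q1,q6 [-0.41 -0.56]
-> rz tot 0.001 | dx 0.04 dy 0.11 dz 4.06 cm (after turn) phi 8.6
```

View pics/i4.png

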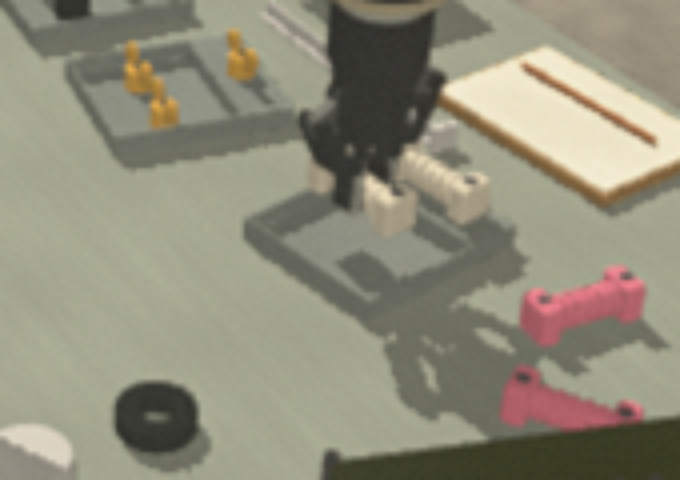

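Emit:
servo_tool(
  deltas=[
    {"delta_pos": [0,0,1],"twist": [0,0,0],"grip": 0},
    {"delta_pos": [0,0,1.2],"twist": [0,0,0],"grip": 0},
    {"delta_pos": [0,0,0.9],"twist": [0,0,0],"grip": 0},
    {"delta_pos": [0,0,0.3],"twist": [0,0,0],"grip": 0},
    {"delta_pos": [0,0,0],"twist": [0,0,0],"grip": 0},
  ],
)

```text
time: 38.75
ee_pos: [0.6457, -0.2458, 0.0129]
eef_rot: [-2.048, -2.38, 0.001]
ft_force: [-0.2, 0.4, -1.2]
width: 0.0251
```

Emit:
servo_tool(
  deltas=[
    {"delta_pos": [0,0,0.1],"twist": [0,0,0],"grip": 0},
    {"delta_pos": [0,0,0.1],"twist": [0,0,0],"grip": 0},
    {"delta_pos": [0,0,0.1],"twist": [0,0,0],"grip": 0},
    {"delta_pos": [0,0,0],"twist": [0,0,0],"grip": 0},
    {"delta_pos": [0,0,0],"twist": [0,0,0],"grip": 0},
  ],
)

```text
time: 39.17
ee_pos: [0.6467, -0.2461, 0.0116]
eef_rot: [2.049, 2.381, 0.0]
ft_force: [0.3, -0.9, -0.3]
width: 0.0252
```

Emit:
servo_tool(
  deltas=[
    {"delta_pos": [0,0,0.2],"twist": [0,0,0],"grip": 0},
    {"delta_pos": [0,0,0.1],"twist": [0,0,0],"grip": 0},
    {"delta_pos": [0,0,0.1],"twist": [0,0,0],"grip": 0},
    {"delta_pos": [0,0,0],"twist": [0,0,0],"grip": 0},
    {"delta_pos": [0,0,0],"twist": [0,0,0],"grip": 0},
  ],
)

```text
time: 39.58
ee_pos: [0.6465, -0.2461, 0.0072]
eef_rot: [-2.049, -2.382, 0.0]
ft_force: [-0.3, -1.1, -0.8]
width: 0.0248
```

Emit:
servo_tool(
  deltas=[
    {"delta_pos": [0,0,0.05],"twist": [0,0,0],"grip": 0},
    {"delta_pos": [0,0,0.05],"twist": [0,0,0],"grip": 0},
    {"delta_pos": [0,0,0],"twist": [0,0,0],"grip": 0},
    {"delta_pos": [0,0,0],"twist": [0,0,0],"grip": 0},
    {"delta_pos": [0,0,0],"twist": [0,0,0],"grip": 0},
  ],
)

```text
time: 40.0
ee_pos: [0.6466, -0.2461, 0.0069]
eef_rot: [2.049, 2.381, 0.0]
ft_force: [-2.0, 1.1, 8.7]
width: 0.0249
```

Contact at 8.7 N. I'll release and retreat.

Emit:
servo_tool(
  deltas=[
    {"delta_pos": [0,0,0],"twist": [0,0,0],"grip": 0.55},
    {"delta_pos": [0,0,0],"twist": [0,0,0],"grip": 0.55},
    {"delta_pos": [0,0,0],"twist": [0,0,0],"grip": 0.55},
    {"delta_pos": [0,0,-0.5],"twist": [0,0,0],"grip": 0.55},
    {"delta_pos": [0,0,-1],"twist": [0,0,0],"grip": 0.55},
  ],
)

```text
time: 40.42
ee_pos: [0.6457, -0.2457, 0.0207]
eef_rot: [-2.047, -2.38, 0.001]
ft_force: [-0.7, 0.7, -0.0]
width: 0.047
```

Emit:
servo_tool(
  deltas=[
    {"delta_pos": [0,0,-2],"twist": [0,0,0],"grip": 0.55},
    {"delta_pos": [0,0,-3],"twist": [0,0,0],"grip": 0.55},
    {"delta_pos": [0,0,-3],"twist": [0,0,0],"grip": 0.55},
    {"delta_pos": [0,0,-3],"twist": [0,0,0],"grip": 0.55},
    {"delta_pos": [0,0,-2],"twist": [0,0,0],"grip": 0.55},
  ],
)

```text
time: 40.83
ee_pos: [0.6474, -0.2464, 0.1554]
eef_rot: [2.047, 2.379, 0.002]
ft_force: [1.0, -0.0, -0.3]
width: 0.047
```

Emit:
servo_tool(
  deltas=[
    {"delta_pos": [-3,-2,0],"twist": [0,0,0],"grip": 0.55},
    {"delta_pos": [-3,-2,0],"twist": [0,0,0],"grip": 0.55},
    {"delta_pos": [-3,-2,0],"twist": [0,0,0],"grip": 0.55},
    {"delta_pos": [-3,-2,0],"twist": [0,0,0],"grip": 0.55},
    {"delta_pos": [-3,-2,0],"twist": [0,0,0],"grip": 0.55},
  ],
)

```text
time: 41.25
ee_pos: [0.5693, -0.4108, 0.1526]
eef_rot: [2.048, 2.381, 0.0]
ft_force: [-0.1, -0.7, -1.0]
width: 0.0469
```

Emit:
servo_tool(
  deltas=[
    {"delta_pos": [-3,-1,0],"twist": [0,0,0],"grip": 0.55},
    {"delta_pos": [-3,-1,0],"twist": [0,0,0],"grip": 0.55},
    {"delta_pos": [-2,0,0],"twist": [0,0,0],"grip": 0.55},
    {"delta_pos": [0,0,0],"twist": [0,0,0],"grip": 0.55},
    {"delta_pos": [0,0,0],"twist": [0,0,0],"grip": 0.55},
  ],
)

```text
time: 41.67
ee_pos: [0.5619, -0.4924, 0.1518]
eef_rot: [2.05, 2.38, 0.0]
ft_force: [0.3, 1.4, 0.1]
width: 0.047
```

```bash
python3 p.py;python3 -c "
from h import *
a=robot.camera('side')[120:300,140:440]; b=robot.camera('top')
cv2.imwrite('pics/f1.png',cv2.resize(a,None,fx=2.6,fy=2.6,interpolation=cv2.INTER_CUBIC)[:,:,::-1])
cv2.imwrite('pics/f2.png',cv2.resize(b[100:330,80:480],None,fx=2,fy=2,interpolation=cv2.INTER_CUBIC)[:,:,::-1])"
```

```text
t 41.67 P [ 0.5619 -0.4924  0.1518] phi 8.5 w 0.047 F [0.3 1.4 0.1] tilt [ 0.0005 -0.0003] q1,q6 [-0.76 -0.91]
```

View pics/f1.png

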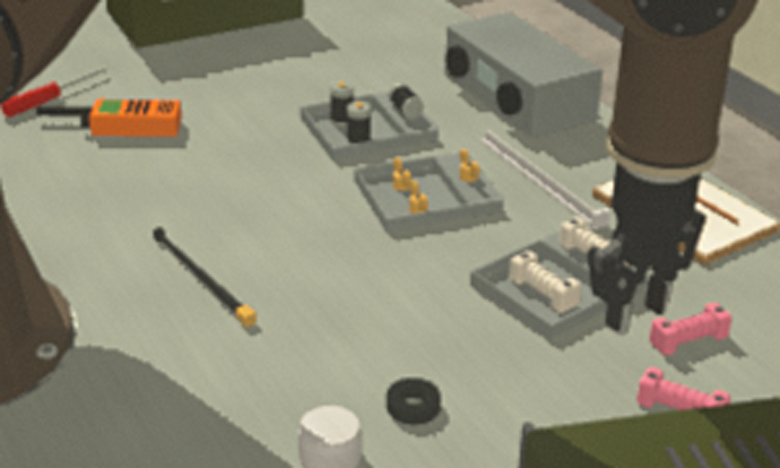

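View pics/f2.png

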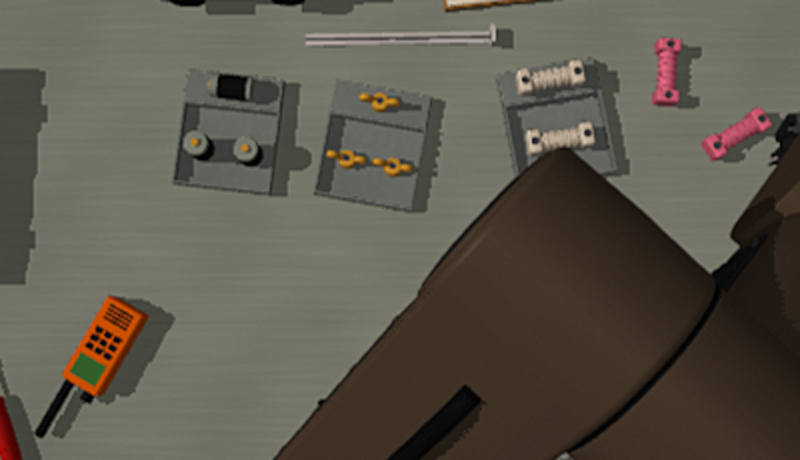

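```bash
cat > m3.py <<'E'
from meas import *
for nm,x,y in(("nut1",.6106,-.0129),("nut2",.6223,.0506)):
    for n in("top","side"):
        m=near(gold[n],n,x,y,.023,11); rep(nm+n,fit(M["nut"],{n:m},x,y,np.radians(78.6),z0=.003))
o=[]
for n in("top","side"):
    im=cv2.resize(ims[n],None,fx=4,fy=4,interpolation=cv2.INTER_CUBIC)
    for k,x,y,t in(("nut",.6106,-.0129,78.6),("nut",.6223,.0506,78.6),("cell",.6383,.2517,0),("cell",.6292,.1833,0),("ins",.6466,-.246,98.6)):
        r=render(n,M[k],x,y,np.radians(t),(0,0,560,420),.003); c,_=cv2.findContours((cv2.resize(r,None,fx=4,fy=4)>.5).astype(np.uint8),0,2); cv2.drawContours(im,c,-1,(255,0,255),1)
        u,v=(w2pix(n,[x,y,.02])[0]*4).astype(int); o.append(im[v-80:v+80,u-80:u+80])
cv2.imwrite("pics/ov2.png",np.vstack([np.hstack(o[:5]),np.hstack(o[5:])])[:,:,::-1])
E
python3 m3.py
```

```text
nut1top xy [ 0.6136 -0.0147] yaw deg 77.8 cost 0.043
nut1side xy [ 0.6121 -0.0008] yaw deg 89.8 cost 0.332
nut2top xy [0.6256 0.0487] yaw deg 77.3 cost 0.036
nut2side xy [0.6213 0.0469] yaw deg 75.7 cost 0.186
```

View pics/ov2.png

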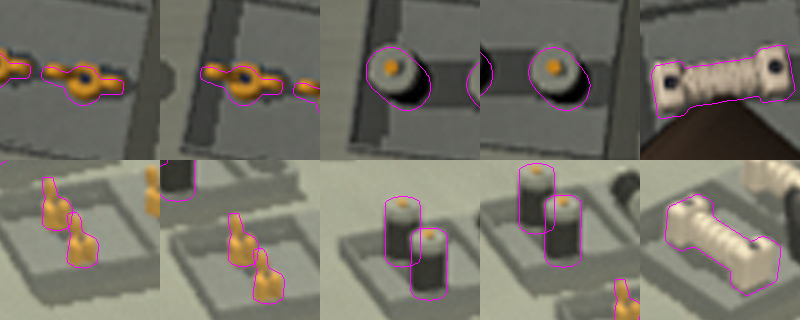

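All five parts match the flat-on-the-floor model outlines in both views. The arm is clear, so I'll hand the job in.

```bash
python3 -c "
from bench import robot
print(robot.close_job()); print(robot.observe()['time'])"
```

```text
the job is handed in; nothing more can be done
None
the job is handed in; nothing more can be done
```

I sorted all five spares into the trays with their own samples and handed the job in at about 42 s (limit 131 s). The two dry cells stand upright, both wing nuts are on their hubs with wings up, and the white insulator is lying flat. No verdict was reported.

**Last checks:**
- **Position:** from the top camera and side camera, all five parts match the outline of a part resting on the 3 mm tray floor.
- **Set-down:** I felt the floor at 2–9 N for four of the parts. For the first cell there was no clear contact reading, so I released it at about the expected height, and it stands upright in the pictures.
- **Left alone:** I never went near the transceiver, the stake or the green look-alike. The gripper ended up above the pink ones, about 15 cm up. In the last pictures the transceiver, stake and pink pieces look unmoved; the green one was hidden behind the arm.

**Disagreement:** the final fit of the first wing nut from the side camera alone was poor, about 12 mm off. The other nut partly overlaps it in that view and was counted in. The top camera and the release position agree within about 4 mm for both nuts.

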